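# Wind down the phone press after a display has been glued

### The job

The phone in the small screw press has just had its new display glued. Gently fit the loose crank fully onto the square end of the press screw and, holding it by its knob, wind it clockwise, turn after turn and always seated, until the padded plate bears on the phone and clamps it firmly with about 100 N: under 50 N the glue does not take, over 160 N strains the glass, so go by feel at the end. Leave the crank sitting on the screw, let go of everything and do not disturb the other things on the table.

Things in the scene. Friction and masses are not known exactly. Their poses are not given: they have to be found in the camera images.
- crank: Loose crank, 0.22 kg, standing upright on the table. Origin: centre of the underside of its hub, in the middle of the socket mouth. Hub: dark steel block 28 x 28 x 26 mm tall (flats square to x and y), with a 15 x 15 mm square socket 16 mm deep from below, sides parallel to x and y. Arm: steel, 14 mm wide, along +x, its top 26 mm above the origin, reaching x = 60 mm. z up along the screw when fitted. Knob: see crank_knob.
- crank_knob (a point): Grip point on the axis of the crank's black knob, 50 mm out along the crank's +x and 50 mm above the underside of the hub (axes as the crank's). The knob is an upright cylinder 20 mm in diameter, from 28 to 64 mm above the hub's underside, and spins freely on its pin, so the hand need not turn with the crank.
- screw_seat (a point): Centre of the round shoulder (23 mm diameter) on which the crank's hub sits, on the screw's vertical axis; turns and sinks with it; 155.5 mm above the table at screw 0. Above it the 14 x 14 mm square, sides along this point's x and y: full width for 10.5 mm, then tapering to a tip 7 mm wide at 15.5 mm. The crank fits at any quarter turn, with about 0.08 rad of play; seated, its origin is here.
- screw (a joint): Turn of the press screw (rad), growing clockwise from above. A full turn lowers screw, crank and plate by 8 mm, so the knob follows a falling helix. At 0 the pad is 23 to 28 mm above the phone, the less the thicker the pad. Turning free takes about 0.22 N m (4.4 N at the knob); each 100 N of clamping adds 0.127 N m (2.5 N at the knob). It stays where it is left.
- platen: The press's plate, aluminium 72 x 150 x 10 mm, let down along two guide rods by the screw. Origin: centre of its metal underside, 87 mm below the screw's shoulder; z up. Under it sits an exchangeable blue pad, 3 to 8 mm thick from job to job. The plate hangs on stiff disc springs: once the pad touches, each further 0.1 rad of the screw adds about 12 N.
- phone: Phone, black, 70 x 146 x 8.5 mm, 0.2 kg, lying display up on the press's blue mat, long side along its y. Origin: centre of its underside; its top is 8.5 mm above.
- press: The screw press, fixed to the table. Grey base 130 (x) x 220 (y) mm, top at 26 mm; the blue mat on it, under the phone, reaches 29 mm above the table; crossbar 36 (x) x 212 (y) mm on two rods, its top at 116 mm, brass nut on it to 122 mm, cap nuts on its ends to 126 mm. The screw's axis stands at the centre. Origin: centre of the underside. z up.
- suction_cup: Small clear suction cup, bystander, 34 mm across. Origin at its underside.
- spudger: Black prying stick, bystander, 76 mm long. Origin at its underside.
- screw_dish: Round steel dish of small screws, bystander, 112 mm across, 22 mm tall. Origin at its underside.
- tweezers: Steel tweezers, bystander, 108 mm long. Origin at their underside.
- coffee_mug: White mug, bystander, 97 mm tall. Origin at its underside.
Not all that is in view belongs to the job. Of the things like the crank, leave any that is orange; of the rest the smaller one is meant.

How it is judged:
By the outcome, as a careful person would: the job done as asked, in the order asked, and still so for the second after the job is handed in, with the robot touching nothing.
It also fails if it takes over 72 s, if anything falls off the work surface, if the arm or the gripper's body presses on something with over 40 N, if the wrist force passes 120 N, or if a joint passes its speed limit or range.

### The arm

A 6-joint arm with a two-finger parallel gripper is mounted at the origin on the work surface; the furniture and walls round the work are solid. World frame = base frame: x ahead of the robot, y to its left, z up, the work surface at z = 0. Lengths are in m, angles in rad, forces in N, time in s.
With the tool pointing down it reaches from about 0.225 to 0.725 m from the base axis. Payload 3.1 kg.
Tool frame: the origin (TCP) lies midway between the tips of the shut fingers; the grasp point (between the pads) lies hold_point_z behind it (hold_point_z is the distance from the TCP to the grasp point, in m); z points along the fingers, y is the line along which they close (so a half turn about z gives the same grasp; the last joint's range is limited). The gripper opens to 85 mm and grips with 20 to 120 N. Pads are 22 mm wide; open, the fingers measure 114 mm over their backs; the gripper's body (76 mm by 85 mm) begins 54 mm behind the grasp point. The pads swing forward as they close: fully open they stand 13 mm farther back than shut.
Start: joints at [1.168, 0.048, 0.099, 1.622, 0, 1.443], TCP at [0.142, 0.505, 0.193] pointing down, gripper open.
Joint ranges: [-2.91, 2.91], [-0.99, 1.94], [-1.21, 1.42], [-2.12, 2.29], [-1.49, 1.47], [-3.14, 3.14]. Speed limits (rad/s): [2.79, 2.79, 3.14, 3.14, 3.14, 3.14].

### API

Orientations are given as [roll, pitch, yaw] about the fixed x, y, z axes, in that order (R = Rz(yaw) Ry(pitch) Rx(roll)).
In Python, from bench import * gives the robot as it stands.
- The arm moves only by the tool step_arm, never from a script. Its argument "commands" is a list that holds one entry, the list of rows, each a list of 6 numbers: the shift along the tool's x, y, z in m, then the turn, a rotation vector about the tool's x, y, z in rad. In form: [[[x, y, z, rx, ry, rz], ...]]. A call has exactly 5 rows; each row shifts and turns the commanded pose from where the row before left it, along the tool's axes as they then stand; what a row does not reach is not made up. A row lasts 1/8 s, in which the tool goes at most 62.5 mm and 10.7 degrees, less where a joint would pass 70% of its speed; a pose out of reach is approached as far as the arm can. A call is refused whole if a number of a shift passes 0.0625 or a number of a turn 0.188, either way. A call with a gripper value outside its range is refused whole. "gripper" is the opening, from 0 (shut) to 1 (fully open), set as the call begins (left out, the last holds). The fingers move at their own pace and stop on an object; "newtons" is the grip in N (left out, the last holds). Time passes only in rows, so rows that do not move let the fingers close, or fill a call up. It gives the time, the measured TCP pose, the force, the opening and the grip force at its end, in the units of the state.
- state(): the state, without advancing time (a new reading comes with each control period).
- read_camera(name): name is "side" or "top"; returns a dict with "image" (384x512x3 uint8, red, green, blue), "fx", "fy", "cx", "cy" (pixels), "rvec" (rotation vector, rad) and "tvec" (3), from world to camera coordinates, as OpenCV has them. Camera axes: x right, y down, z forward; pixel columns grow to the right and rows downward; lengths in m; the calibration is good to about 2 mm. A picture is of the moment at which its call begins. There is no depth.
- finish_job(): hands the job in; it is judged then, once.
The state is a dict: "time_s": time; "q": joint angles; "qd": joint speeds; "effort": joint torques, N m; "tcp_pos": TCP position; "orientation": TCP orientation; "contact_force": force on the tool from outside, world axes, zero at the start; "torque": the same for the moment, N m; "finger_gap": opening from 0.0 (shut) to 1.0 (fully open); "grip_force": force on a finger pad.
Only numpy, scipy, OpenCV 4.12 (cv2) and the standard library are available. Lean on these libraries where they do the work, as an engineer would, in place of code of your own. Each camera call takes 0.05 s, during which the arm holds its last target. There are 200 camera calls.

## Working session

There is one attempt and no reset: what is moved stays moved. The work goes in short steps, Python scripts to look and compute and a tool call to move; the robot and the scene stay as the last step left them, time stands still between calls to the robot, and variables do not carry over. Pictures are saved under pics/ and viewed, at most 10 in all, crops included, and the job is handed in when it is done.

Besides the shell and the picture viewer there is one more tool, called after "Call:" as name(argument=value, ...), one argument or row to a line, values as JSON. step_arm: Moves the arm, as the interface text tells. Its arguments: {"type":"object","properties":{"commands":{"type":"array"},"gripper":{"type":"number"},"newtons":{"type":"number"}},"required":["commands"]}

```bash
mkdir -p pics; ls
python3 - <<'E'
from bench import *
import cv2
s=state(); print(s)
for n in ("top","side"):
    c=read_camera(n); cv2.imwrite(f"pics/{n}0.png",c["image"][:,:,::-1]); print(n,c["fx"],c["fy"],c["cx"],c["cy"],c["rvec"],c["tvec"])
a=cv2.imread("pics/top0.png");b=cv2.imread("pics/side0.png")
E
```

```text
pics
{'time_s': 0.0, 'q': array([ 1.16821748e+00,  4.87398970e-02,  9.75793452e-02,  1.62201560e+00,
       -5.27412684e-06,  1.44303788e+00]), 'qd': array([-3.71459529e-04, -1.22113384e-04,  9.82647858e-04, -6.00723082e-04,
        3.52941343e-05, -1.90773051e-03]), 'effort': array([ 1.21528079e-03, -3.38781059e+01,  3.20016181e+01,  2.02970894e-02,
       -6.32785395e-05,  1.84482232e-06]), 'tcp_pos': array([0.14218196, 0.50463768, 0.19141367]), 'orientation': array([-3.13923155e+00, -2.97984643e-04,  2.86677190e+00]), 'contact_force': array([-0.12609644,  0.00961716,  1.14541719]), 'torque': array([-0.01088386,  0.03641809, -0.00769314]), 'grip_force': 0.0, 'finger_gap': 0.9966724329546768}
top 480.74205277233415 480.74205277233415 250.9537131797426 188.24203294517363 [ 2.1960628  -2.18289039  0.0594369 ] [0.22315006 0.47058471 1.41450099]
side 454.2693129068345 454.2693129068345 258.7183817458175 189.43431685948656 [ 0.36838867 -2.78180131  1.21667946] [0.51243343 0.01369954 1.30088125]
```

View pics/top0.png

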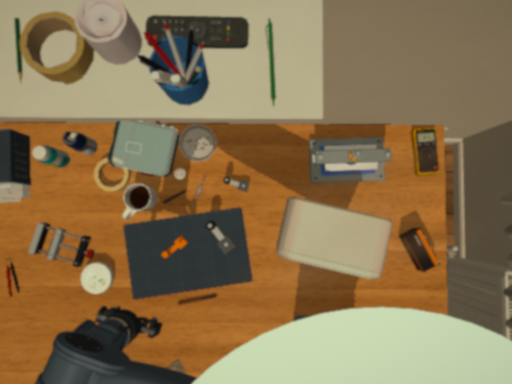

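View pics/side0.png

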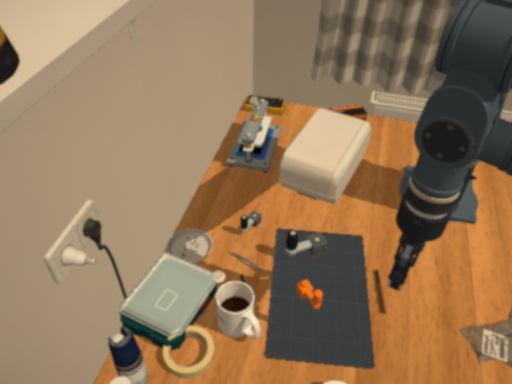

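Three crank-like things in the top view: orange (174,246), a larger grey one on the mat (219,236), and a smaller grey one (236,183). The smaller grey one fits the description; I'll confirm this in an enlarged crop.

```bash
cat > h.py <<'E'
import cv2, numpy as np
from bench import *
def cam(n):
    c=read_camera(n); c["K"]=np.array([[c["fx"],0,c["cx"]],[0,c["fy"],c["cy"]],[0,0,1.]]); c["R"]=cv2.Rodrigues(np.array(c["rvec"],float))[0]; c["t"]=np.array(c["tvec"],float); return c
def proj(c,P): return cv2.projectPoints(np.atleast_2d(np.array(P,float)),np.array(c["rvec"],float),c["t"],c["K"],None)[0][:,0]
def ray(c,uv,z):
    d=c["R"].T@np.linalg.inv(c["K"])@np.array([uv[0],uv[1],1.]); o=-c["R"].T@c["t"]; return o+d*(z-o[2])/d[2]
def crop(c,u0,v0,u1,v1,s): return cv2.resize(c["image"][v0:v1,u0:u1,::-1],None,fx=s,fy=s,interpolation=cv2.INTER_CUBIC)
E
python3 - <<'E'
from h import *
t=cam("top"); s=cam("side")
print(proj(t,[[0,0,0],[.3,0,0],[0,.3,0]]).round(1))
a=crop(t,200,165,260,255,6); b=crop(t,300,130,400,190,4)
c=crop(s,225,195,335,265,4); d=crop(s,215,85,295,175,4)
H=np.zeros((600,800,3),np.uint8)
H[:540,:360]=a; H[:240,370:770]=b; H[240:520,360:800]=c
cv2.imwrite("pics/c1.png",H); cv2.imwrite("pics/c2.png",crop(s,215,85,295,175,6))
for uv,z in [((236,183),.03),((219,236),.03),((352,157),.155),((380,140),.026)]: print(uv,ray(t,uv,z).round(3))
E
```

```text
[[326.8 348.2]
 [326.5 245.7]
 [224.9 347.4]]
(236, 183) [0.483 0.27  0.03 ]
(219, 236) [0.328 0.318 0.03 ]
(352, 157) [ 0.547 -0.046  0.155]
(380, 140) [ 0.614 -0.155  0.026]
```

View pics/c1.png

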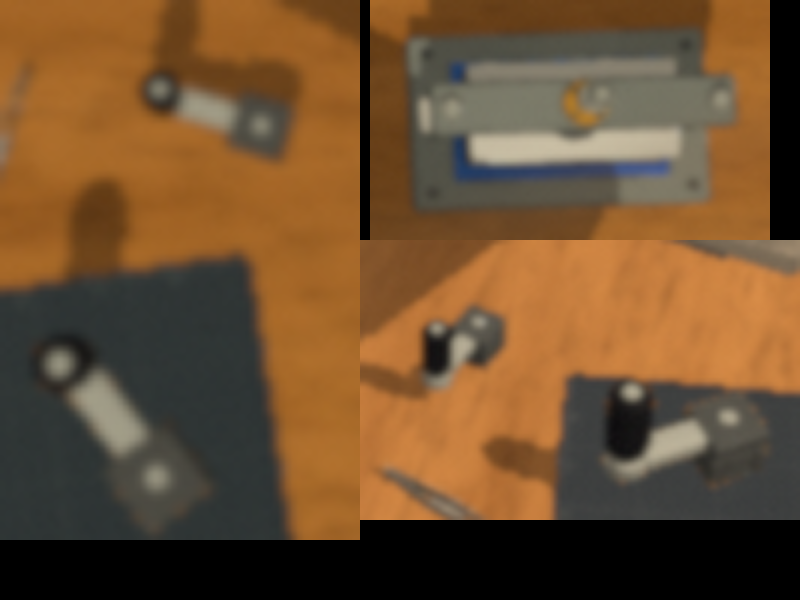

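View pics/c2.png

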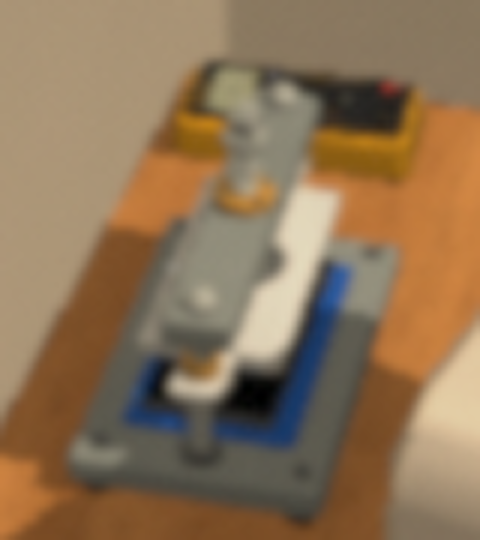

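The crop shows the small crank (hub dot at top px ≈(243,185), knob at ≈(226,179)). It stands upright and is clearly smaller than the grey one on the mat at (219,236), so it is the one meant. The screw tip is at about (358,154) in the top view.

Run:
```python
from h import *
t=cam("top"); s=cam("side")
P=lambda x,y,u0,v0,k:((x+.5)/k-.5+u0,(y+.5)/k-.5+v0)
# crank in top
hub=P(261,125,200,165,6); kn=P(159,89,200,165,6)
print("top hub",ray(t,hub,.026),"knob",ray(t,kn,.064))
# side crops: origin (360,240) scale4, u0=225,v0=195
hs=P(479-360,322-240,225,195,4); ks=P(437-360,327-240,225,195,4)
print("side hub",ray(s,hs,.026),"knob",ray(s,ks,.064))
# hub block mask in top (grey dark) for rect
im=t["image"].astype(int)
H=cv2.cvtColor(t["image"],cv2.COLOR_RGB2HSV)
for (u0,v0,u1,v1) in [(215,170,256,198)]:
    m=((H[...,1]<90)).astype(np.uint8)[v0:v1,u0:u1]
    n,l,st,ce=cv2.connectedComponentsWithStats(m); 
    k=1+np.argmax(st[1:,4]); print(st[k],ce[k]+[u0,v0])
# press base corners in top crop (origin 370,0, scale4, u0=300,v0=130)
for xy in [(410,37),(700,28),(710,202),(415,210)]:
    print("corner",ray(t,P(xy[0]-370,xy[1],300,130,4),.026))
A=crop(t,335,140,370,170,11)   # 385x330
B=crop(s,245,95,275,125,13)    # 390x390
G=np.zeros((400,790,3),np.uint8); G[:330,:385]=A; G[:390,395:785]=B
cv2.imwrite("pics/c3.png",G)
```

```text
top hub [0.47675489 0.24918314 0.026     ] knob [0.49128401 0.29733667 0.064     ]
side hub [0.47781662 0.24629924 0.026     ] knob [0.49297607 0.29296065 0.064     ]
[ 10   8  23  13 131] [237.19083969 183.51908397]
corner [0.61614427 0.05292276 0.026     ]
corner [ 0.62403368 -0.16178266  0.026     ]
corner [ 0.49482927 -0.16786889  0.026     ]
corner [0.48765223 0.04936991 0.026     ]
```

View pics/c3.png

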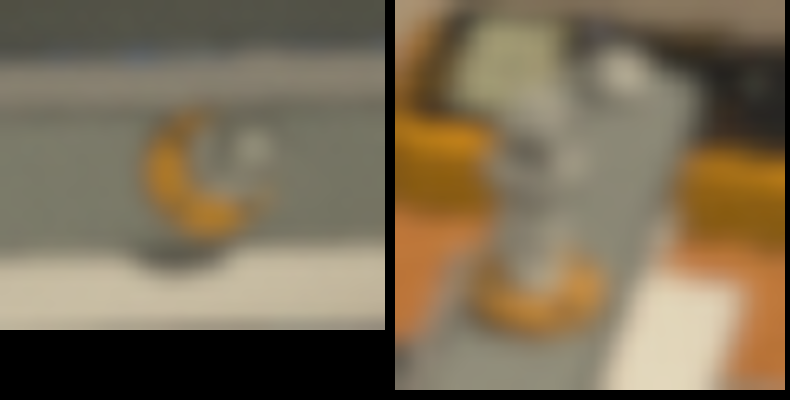

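The screw tip shows at crop px (253,148) in the top half and about (540,100) in the side half. The square's angle is too blurred to read, so I'll refine it later and by feel. First I move above the crank: translate, then turn the yaw to 4.409, the fingers closing across the arm.

Call:
step_arm(
  commands=[
    [[-0.0392, -0.0157, 0, 0, 0, 0], [-0.0392, -0.0157, 0, 0, 0, 0], [-0.0392, -0.0157, 0, 0, 0, 0], [-0.0392, -0.0157, 0, 0, 0, 0], [-0.0392, -0.0157, 0, 0, 0, 0]],
  ],
  gripper=1,
)

```text
time_s: 0.92
tcp_pos: [0.3108, 0.3757, 0.1926]
orientation: [3.141, 0.0, 2.867]
contact_force: [-0.1, 0.1, -0.8]
finger_gap: 1.0
grip_force: 0.0
```

Call:
step_arm(
  commands=[
    [[-0.0392, -0.0157, 0, 0, 0, 0], [-0.0392, -0.0157, 0, 0, 0, 0], [-0.0392, -0.0157, 0, 0, 0, 0], [-0.0392, -0.0157, 0, 0, 0, 0], [-0.0392, -0.0157, 0, 0, 0, 0]],
  ],
)

```text
time_s: 1.55
tcp_pos: [0.4782, 0.2468, 0.1926]
orientation: [3.141, 0.0, 2.867]
contact_force: [0.9, 0.1, -0.9]
finger_gap: 0.996
grip_force: 0.0
```

Call:
step_arm(
  commands=[
    [[0, 0, 0, 0, 0, -0.154], [0, 0, 0, 0, 0, -0.154], [0, 0, 0, 0, 0, -0.154], [0, 0, 0, 0, 0, -0.154], [0, 0, 0, 0, 0, -0.154]],
  ],
)

```text
time_s: 2.17
tcp_pos: [0.4771, 0.2478, 0.1925]
orientation: [3.142, -0.0, -2.641]
contact_force: [0.4, 0.8, -0.4]
finger_gap: 0.999
grip_force: 0.0
```

Call:
step_arm(
  commands=[
    [[0, 0, 0, 0, 0, -0.154], [0, 0, 0, 0, 0, -0.154], [0, 0, 0, 0, 0, -0.154], [0, 0, 0, 0, 0, -0.154], [0, 0, 0, 0, 0, -0.154]],
  ],
)

```text
time_s: 2.8
tcp_pos: [0.4771, 0.2478, 0.1925]
orientation: [3.141, -0.0, -1.871]
contact_force: [0.2, 0.1, -0.4]
finger_gap: 1.003
grip_force: 0.0
```

Run:
```python
import bench; print([k for k in dir(bench) if not k.startswith('__')])
from h import *
s0=state(); print(s0["tcp_pos"],s0["orientation"],s0["contact_force"],s0["torque"],s0["q"])
try: print(hold_point_z)
except Exception as e: print(e)
P=lambda x,y,u0,v0,k:((x+.5)/k-.5+u0,(y+.5)/k-.5+v0)
acc={}
for n in("top","side"):
    L=[cam(n) for _ in range(6)]; c=L[0]; c["image"]=np.mean([x["image"] for x in L],0).astype(np.uint8); acc[n]=c
t,s=acc["top"],acc["side"]
print("tip top",ray(t,P(253,148,335,140,11),.171),"side",ray(s,P(540-395,95,245,95,13),.171))
print("nut proj",proj(t,[[.5557,-.0568,.122],[.5557,-.0568,.171]]),proj(s,[[.5557,-.0568,.122],[.5557,-.0568,.171]]))
def en(im):
    l=im.astype(float); lo,hi=np.percentile(l,2),np.percentile(l,98); return np.clip((l-lo)/(hi-lo)*255,0,255).astype(np.uint8)
A=en(crop(t,347,145,365,165,22)); B=en(crop(s,250,98,270,124,17))
G=np.zeros((460,760,3),np.uint8); G[:440,:396]=A; G[:442,405:745]=B
cv2.imwrite("pics/c4.png",G)
```

```text
['Unreachable', 'finish_job', 'hold_point_z', 'read_camera', 'state']
[0.4770963  0.24779176 0.19249573] [ 3.14141944e+00 -1.40848894e-04 -1.87129483e+00] [ 0.16369636  0.06242621 -0.39496848] [ 0.04290437  0.03925899 -0.00106434] [ 3.54267420e-01  8.12637456e-02  1.33894571e-01  1.62365032e+00
 -6.23619162e-06 -9.16030395e-01]
0.0187
tip top [ 0.55540244 -0.05710804  0.171     ] side [ 0.55816379 -0.06105776  0.171     ]
nut proj [[353.5732091  155.23611865]
 [357.42852469 152.88793804]] [[255.86769766 116.91569444]
 [256.13590912 102.73421089]]
```

View pics/c4.png

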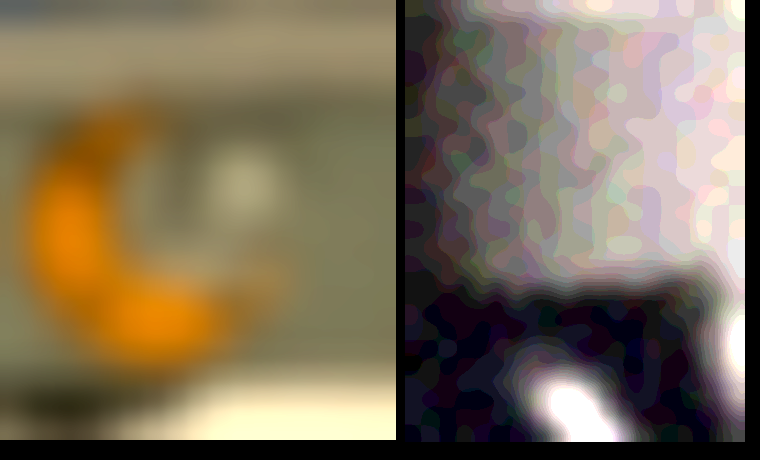

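The top half shows the tip's bright square at (245,182) with its taper. It looks roughly aligned with the image axes. The arm blocks the side view, so I'll use the earlier side frame for an angle hint while I descend.

Call:
step_arm(
  commands=[
    [[0, 0, 0.03, 0, 0, 0], [0, 0, 0.03, 0, 0, 0], [0, 0, 0.03, 0, 0, 0], [0, 0, 0.02, 0, 0, 0], [0, 0, 0, 0, 0, 0]],
  ],
)

```text
time_s: 4.03
tcp_pos: [0.4753, 0.2471, 0.0804]
orientation: [3.138, -0.003, -1.877]
contact_force: [-0.1, 1.0, 0.5]
finger_gap: 0.999
grip_force: 0.0
```

Run:
```python
from h import *
s0=state(); print(s0["tcp_pos"],s0["orientation"])
s=cam("side"); o=-s["R"].T@s["t"]; print("cam",o, "az", np.degrees(np.arctan2(o[1]+.057,o[0]-.5555)))
im=cv2.imread("pics/side0.png"); print(proj(s,[[.5555,-.057,z] for z in (.122,.1555,.166,.171)]).round(1))
g=cv2.cvtColor(im,cv2.COLOR_BGR2GRAY)
for v in range(98,122): print(v,g[v,248:268])
g=cv2.cvtColor(cv2.imread("pics/top0.png"),cv2.COLOR_BGR2GRAY); print("top")
for v in range(146,162): print(v,g[v,348:366])
cv2.imwrite("pics/grasp.png",np.hstack([crop(s,200,170,300,270,4),crop(cam("top"),190,140,290,240,4)]))
```

```text
[0.47532243 0.2471413  0.08042881] [ 3.13789910e+00 -2.85027850e-03 -1.87655247e+00]
cam [0.27572206 1.04674927 0.88507686] az 104.22372928887381
[[255.9 116.9]
 [256.1 107.3]
 [256.2 104.2]
 [256.2 102.7]]
98 [ 77  76 103 134 149 151 149 147 139 117  86  74  86 100 103  91  71  56
  54  55]
99 [ 76  91 119 141 149 147 147 148 143 121  97  92 110 133 143 130  98  69
  51  46]
100 [ 78 101 129 146 149 146 147 149 146 131 116 110 124 150 163 156 129 102
  82  67]
101 [ 80 104 133 147 149 148 151 153 150 139 123 112 122 143 158 157 144 128
 115  96]
102 [ 77  99 123 135 142 145 150 154 156 148 131 116 114 125 136 140 138 135
 129 111]
103 [ 71  84  99 111 121 132 140 148 153 150 137 125 121 124 129 133 135 134
 130 112]
104 [101 102 103 104 109 122 131 139 145 145 136 131 130 131 133 135 135 135
 128 107]
105 [129 130 130 122 116 113 114 120 130 138 137 136 135 135 135 136 135 133
 122 100]
106 [122 124 126 126 122 111 102 104 116 135 143 142 137 135 135 135 136 131
 119 104]
107 [106 107 110 116 122 119 111 108 117 138 149 145 137 135 135 134 134 128
 119 114]
108 [100 100 102 106 116 
[... 1744 characters left out ...]
53 [112 112 111 107 113 118 112 110 122 135 136 126 117 113 114 115 115 114]
154 [115 120 121 116 116 118 114 112 123 131 131 124 118 117 116 115 115 114]
155 [117 124 126 121 117 118 117 117 122 124 122 119 118 117 116 115 115 115]
156 [116 123 126 123 119 121 124 125 126 124 120 118 117 117 116 116 115 114]
157 [114 119 122 121 121 125 130 132 128 124 121 120 118 116 116 115 115 114]
158 [114 115 115 117 122 128 130 129 122 115 116 118 118 116 115 115 114 114]
159 [115 112 111 115 123 128 129 127 119 113 113 115 116 115 115 115 115 113]
160 [115 112 110 114 118 123 123 121 118 114 113 113 115 115 115 115 115 115]
161 [110 107 106 107 109 110 110 111 114 117 117 120 122 122 122 122 122 122]
```

View pics/grasp.png

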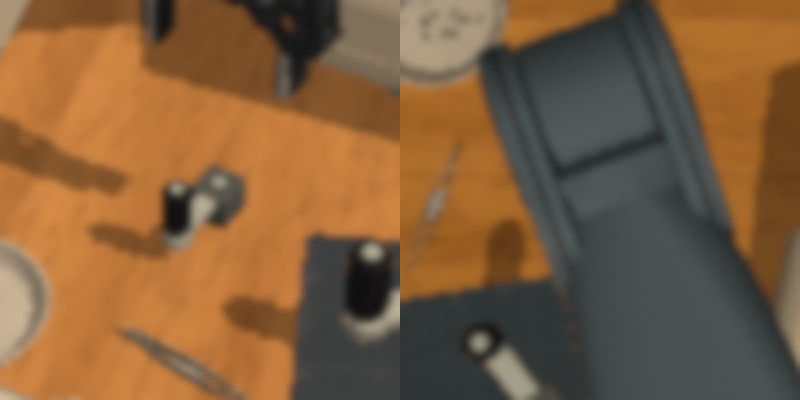

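The side crop shows the fingers at (157,20) and (290,70) straddling the hub at (222,185), and the fingers line up with it. From the face shading I estimate the square at about 65–70°, close to the crank's present 72°. Next I go down to the hub.

Call:
step_arm(
  commands=[
    [[0, 0, 0.02, 0, 0, 0], [0, 0, 0.02, 0, 0, 0], [0, 0, 0.015, 0, 0, 0], [0, 0, 0.01, 0, 0, 0], [0, 0, 0, 0, 0, 0]],
  ],
)

```text
time_s: 4.75
tcp_pos: [0.4767, 0.2477, 0.0171]
orientation: [3.141, -0.001, -1.876]
contact_force: [-0.4, -0.6, 0.1]
finger_gap: 0.999
grip_force: 0.0
```

Call:
step_arm(
  commands=[
    [[0, 0, 0.006, 0, 0, 0], [0, 0, 0.005, 0, 0, 0], [0, 0, 0, 0, 0, 0], [0, 0, 0, 0, 0, 0], [0, 0, 0, 0, 0, 0]],
  ],
)

```text
time_s: 5.38
tcp_pos: [0.4774, 0.2479, 0.0069]
orientation: [-3.141, 0.0, -1.876]
contact_force: [0.4, -0.5, -0.6]
finger_gap: 1.0
grip_force: 0.0
```

Call:
step_arm(
  commands=[
    [[0, 0, 0.0035, 0, 0, 0], [0, 0, 0, 0, 0, 0], [0, 0, 0, 0, 0, 0], [0, 0, 0, 0, 0, 0], [0, 0, 0, 0, 0, 0]],
  ],
  gripper=0.6,
  newtons=30,
)

```text
time_s: 6.0
tcp_pos: [0.4772, 0.2479, 0.0032]
orientation: [-3.141, 0.0, -1.876]
contact_force: [0.2, -0.3, 0.2]
finger_gap: 0.598
grip_force: 0.0
```

Call:
step_arm(
  commands=[
    [[0, 0, 0, 0, 0, 0], [0, 0, 0, 0, 0, 0], [0, 0, 0, 0, 0, 0], [0, 0, 0, 0, 0, 0], [0, 0, 0, 0, 0, 0]],
  ],
  gripper=0.0,
)

```text
time_s: 6.62
tcp_pos: [0.4772, 0.2478, 0.0031]
orientation: [3.142, 0.0, -1.876]
contact_force: [0.6, 0.7, -0.0]
finger_gap: -0.0
grip_force: 0.0
```

Call:
step_arm(
  commands=[
    [[0, 0, 0, 0, 0, 0], [0, 0, 0, 0, 0, 0], [0, 0, 0, 0, 0, 0], [0, 0, 0, 0, 0, 0], [0, 0, 0, 0, 0, 0]],
  ],
  newtons=50,
)

```text
time_s: 7.25
tcp_pos: [0.4772, 0.2478, 0.0031]
orientation: [-3.142, -0.0, -1.876]
contact_force: [-0.4, -0.8, -0.3]
finger_gap: -0.001
grip_force: 0.0
```

Run:
```python
from h import *
s0=state(); print(s0["tcp_pos"],s0["orientation"],s0["contact_force"],s0["torque"],s0["finger_gap"],s0["grip_force"])
```

```text
[0.4771553  0.24782169 0.00310192] [-3.14158629e+00 -1.00359149e-06 -1.87637491e+00] [-0.44328673 -0.80796115 -0.28187356] [ 0.04725753 -0.00908202  0.0164403 ] -0.0007145141679961889 0.0
```

The fingers shut on nothing, so I'll look.

Run:
```python
from h import *
s=cam("side");t=cam("top")
cv2.imwrite("pics/miss.png",np.hstack([crop(s,215,160,295,260,5),crop(t,200,150,280,250,5)]))
print(proj(s,[[.4772,.2478,0.003],[.4772,.2478,.026]]),proj(t,[[.4772,.2478,0.003],[.4772,.2478,.026]]))
a=ray(s,(239,179),.093);b=ray(s,(272.5,193.7),.093);print(a,b,(a+b)/2)
```

```text
[[254.33470373 221.5857507 ]
 [254.45436165 215.56999496]] [[243.7038447  185.76648715]
 [243.55339015 185.2687882 ]]
[0.53481714 0.19288742 0.093     ] [0.43722489 0.22353646 0.093     ] [0.48602101 0.20821194 0.093     ]
```

View pics/miss.png

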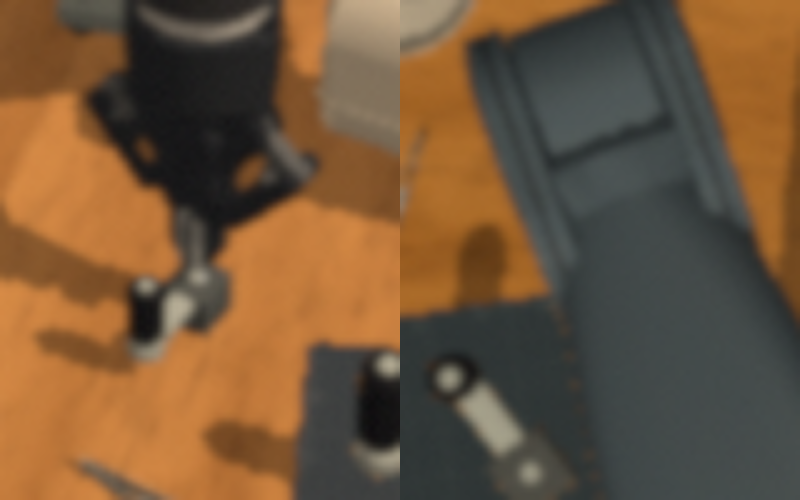

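The closed fingers end at about (254,213) in the side view. They are in line with the hub but seemingly above or behind it: the hub dot at (254.6,215) is unobstructed. I'll check the TCP readings against the pictures already taken.

Run:
```python
from h import *
s=cam("side");t=cam("top")
for z in (.193,.206,.23,.25): print(z,"start side",proj(s,[[.142,.505,z]]),"top",proj(t,[[.142,.505,z]]))
cy=np.array([-np.sin(1.267),np.cos(1.267),0])
for z in (.093,.11,.13): print(z,proj(s,[np.array([.4753,.2471,z])+k*cy*.05 for k in(-1,1)]).round(1).tolist())
# dark finger mask in side now: lowest dark pixels above hub, by column
g=cv2.cvtColor(s["image"],cv2.COLOR_RGB2GRAY)
for v in range(196,230,1): print(v,g[v,246:264])
print(state()["tcp_pos"])
```

```text
0.193 start side [[395.85968791 285.72627252]] top [[141.04183527 310.93097925]]
0.206 start side [[397.47446634 281.51765589]] top [[139.8504865  311.93591287]]
0.23 start side [[400.54840368 273.50601568]] top [[137.58312326 313.84849264]]
0.25 start side [[403.20647639 266.57824848]] top [[135.6230566  315.50185977]]
0.093 [[239.1, 189.6], [272.7, 204.7]]
0.11 [[239.0, 184.7], [273.0, 199.8]]
0.13 [[239.0, 178.8], [273.3, 193.9]]
196 [36 28 24 23 23 23 24 23 24 23 27 29 31 28 30 42 60 74]
197 [67 48 33 24 24 22 23 24 25 24 27 29 31 30 31 38 51 60]
198 [98 74 47 28 23 24 22 23 23 25 25 28 30 28 31 34 39 43]
199 [116  92  61  36  25  23  23  23  24  25  25  27  28  29  30  29  30  30]
200 [124 106  77  48  34  30  27  26  24  25  24  25  24  27  28  28  27  25]
201 [132 120  96  63  47  48  44  34  26  25  25  25  24  23  25  25  26  24]
202 [134 127 105  76  64  67  61  46  34  27  24  23  23  25  26  24  24  24]
203 [136 129 108  80  71  75  67  58  47  35  27  23  24  22  25  24  28  33]
204 [135 129 109  81  72  72  67  68  66  50  34  25  24  26  32  38  47  62]
205 [135 128 10
[... 1269 characters left out ...]
  85  67  69  72  72  79  97 121 138 143]
222 [ 39  89 141 165 169 161 141 106  70  60  65  69  73  90 112 131 141 142]
223 [ 40  90 141 164 163 143 114  81  57  55  63  73  87 107 128 140 142 142]
224 [ 41  90 139 158 150 122  87  62  49  54  69  87 108 126 136 141 141 141]
225 [ 43  91 136 150 139 114  85  64  57  63  82 107 127 136 139 139 138 139]
226 [ 54  96 131 142 135 122 106  93  88  89 102 123 137 140 138 137 137 137]
227 [ 78 109 129 136 133 132 126 122 120 119 121 133 139 139 136 135 137 137]
228 [112 131 136 134 135 135 136 134 135 135 135 139 139 136 134 135 136 136]
229 [137 141 140 137 137 138 138 138 140 138 137 139 139 136 135 135 136 135]
[0.47713359 0.24781187 0.00311663]
```

Call:
step_arm(
  commands=[
    [[0, 0, 0.001, 0, 0, 0], [0, 0, 0.001, 0, 0, 0], [0, 0, 0.001, 0, 0, 0], [0, 0, 0.0, 0, 0, 0], [0, 0, 0.0, 0, 0, 0]],
  ],
)

```text
time_s: 8.07
tcp_pos: [0.4772, 0.2478, 0.0001]
orientation: [-3.142, 0.0, -1.876]
contact_force: [0.6, 0.7, 0.4]
finger_gap: -0.001
grip_force: 0.0
```

Call:
step_arm(
  commands=[
    [[0, 0, 0.001, 0, 0, 0], [0, 0, 0.001, 0, 0, 0], [0, 0, 0.0, 0, 0, 0], [0, 0, 0.0, 0, 0, 0], [0, 0, 0.0, 0, 0, 0]],
  ],
)

```text
time_s: 8.7
tcp_pos: [0.4772, 0.2478, -0.0019]
orientation: [-3.142, 0.0, -1.876]
contact_force: [0.7, 0.2, -0.1]
finger_gap: -0.001
grip_force: 0.0
```

Run:
```python
import cv2,numpy as np
np.set_printoptions(linewidth=200)
g=cv2.cvtColor(cv2.imread("pics/side0.png"),cv2.COLOR_BGR2GRAY)
for v in range(236,296,2): print(v,g[v,384:424:2])
```

```text
236 [133 130 122 128 132 137 142 139  96  40  28  24  23  23  23  22  23  25  26  26]
238 [129 128 124 128 133 137 141 129  65  31  28  24  24  23  22  22  24  24  26  26]
240 [122 126 126 129 133 139 140 114  48  29  27  25  25  22  21  24  23  24  25  27]
242 [123 127 126 130 135 139 139 110  45  29  26  26  24  23  23  24  25  27  29  32]
244 [123 128 127 129 134 138 138 110  46  26  27  39  47  36  27  28  30  35  38  42]
246 [125 128 125 125 134 139 133  87  42  40  30  67  82  70  53  36  36  36  39  47]
248 [126 129 128 126 136 139 120  61  54  55  46  83  90  88  62  38  36  36  39  73]
250 [128 128 128 129 138 139 100  43  69  57  62  88  91  83  47  35  35  37  54 103]
252 [130 127 126 131 139 132  79  43  53  59  79  90  90  69  34  31  35  50 107 139]
254 [129 129 131 136 137 113  49  40  45  73  89  90  83  49  36  65  49  79 135 149]
256 [129 131 136 137 132  83  32  32  45  77  90  93  82  48  62  87  57 108 143 149]
258 [128 132 137 136 131  79  29  26  38  60  72  78  65  46  49  51  70 133 149 149]
260 [128 131 136 137 134  93  34  25  41  49  52  53  40  38  41  43
[... 779 characters left out ...]
142 143 148]
280 [132 130 115  72  33  25  30  30  29  27  68 118 127 143 147 145 145 144 142 147]
282 [132 131 111  73  32  22  23  26  27  33  83 125 128 142 147 145 145 143 141 148]
284 [131 129 102  58  25  24  23  31  51  75 121 133 134 143 146 144 144 142 141 147]
286 [131 129 113  66  32  27  23  48  88 118 135 136 135 145 147 144 144 143 137 142]
288 [128 129 131 123  94  59  37  67 105 131 138 135 134 144 146 143 144 141 135 138]
290 [127 130 134 138 137 126 107 105 123 136 138 135 137 145 147 144 141 139 133 137]
292 [125 131 134 136 140 139 138 134 138 139 139 136 136 145 148 143 141 138 137 139]
294 [125 132 133 134 139 140 139 136 139 140 137 136 137 144 147 142 142 139 140 140]
```

The reading is below 0 with no contact, so the real fingertips sit higher than the TCP says; the images suggest 30–40 mm. I'll open the gripper and descend under guard, watching the force.

Call:
step_arm(
  commands=[
    [[0, 0, 0.0, 0, 0, 0], [0, 0, 0.0, 0, 0, 0], [0, 0, 0.002, 0, 0, 0], [0, 0, 0.002, 0, 0, 0], [0, 0, 0.002, 0, 0, 0]],
  ],
  gripper=0.7,
)

```text
time_s: 9.32
tcp_pos: [0.477, 0.2478, -0.0082]
orientation: [3.141, -0.0, -1.876]
contact_force: [-0.0, 0.1, -1.1]
finger_gap: 0.696
grip_force: 0.0
```

Call:
step_arm(
  commands=[
    [[0, 0, 0.002, 0, 0, 0], [0, 0, 0.002, 0, 0, 0], [0, 0, 0.002, 0, 0, 0], [0, 0, 0.0, 0, 0, 0], [0, 0, 0.0, 0, 0, 0]],
  ],
)

```text
time_s: 9.95
tcp_pos: [0.4772, 0.2478, -0.0139]
orientation: [-3.142, 0.0, -1.876]
contact_force: [-0.3, -0.3, 0.7]
finger_gap: 0.701
grip_force: 0.0
```

Call:
step_arm(
  commands=[
    [[0, 0, 0.002, 0, 0, 0], [0, 0, 0.002, 0, 0, 0], [0, 0, 0.002, 0, 0, 0], [0, 0, 0.0, 0, 0, 0], [0, 0, 0.0, 0, 0, 0]],
  ],
)

```text
time_s: 10.58
tcp_pos: [0.4772, 0.2478, -0.0199]
orientation: [3.142, -0.0, -1.876]
contact_force: [-0.3, -0.5, 0.4]
finger_gap: 0.701
grip_force: 0.0
```

Run:
```python
from h import *
print(state()["tcp_pos"],state()["contact_force"])
s=cam("side")
cv2.imwrite("pics/desc.png",crop(s,215,160,315,260,6))
for z in (0,.01,.02): 
  cy=np.array([-np.sin(1.267),np.cos(1.267),0])
  print(z,((proj(s,[np.array([.4772,.2478,z])+k*cy*.034 for k in(-1,1)])-[215,160])*6).round().tolist())
```

```text
[ 0.47715896  0.24777679 -0.01991805] [-0.2756574  -0.52323826  0.44579246]
0 [[172.0, 344.0], [301.0, 405.0]]
0.01 [[172.0, 328.0], [302.0, 390.0]]
0.02 [[172.0, 312.0], [303.0, 374.0]]
```

View pics/desc.png

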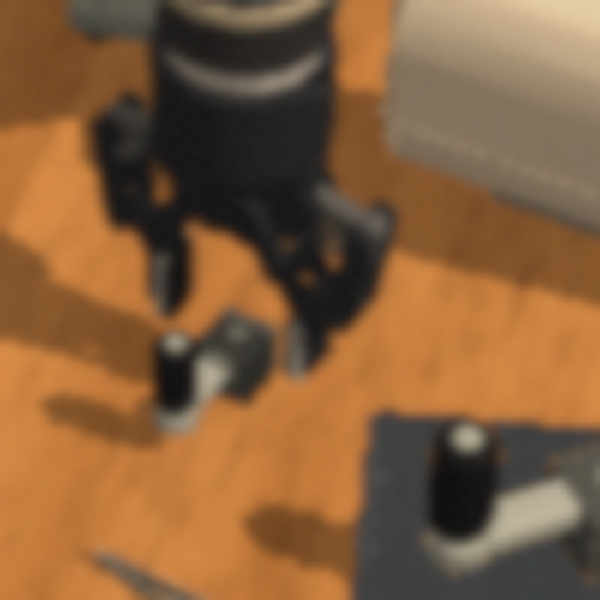

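The side crop shows the fingertips at (167,308) and (298,376), straddling the hub (dot at 237,332). The tips are about 20 mm above the table at a reading of −0.020, so the offset is about +32 mm. I go down 9 mm more and close.

Call:
step_arm(
  commands=[
    [[0, 0, 0.003, 0, 0, 0], [0, 0, 0.002, 0, 0, 0], [0, 0, 0.002, 0, 0, 0], [0, 0, 0.002, 0, 0, 0], [0, 0, 0.0, 0, 0, 0]],
  ],
)

```text
time_s: 11.25
tcp_pos: [0.4769, 0.2477, -0.0292]
orientation: [3.141, -0.0, -1.876]
contact_force: [-1.1, -0.6, 0.5]
finger_gap: 0.699
grip_force: 0.0
```

Call:
step_arm(
  commands=[
    [[0, 0, 0, 0, 0, 0], [0, 0, 0, 0, 0, 0], [0, 0, 0, 0, 0, 0], [0, 0, 0, 0, 0, 0], [0, 0, 0, 0, 0, 0]],
  ],
  gripper=0.0,
  newtons=30,
)

```text
time_s: 11.88
tcp_pos: [0.4775, 0.2479, -0.0286]
orientation: [-3.141, 0.0, -1.876]
contact_force: [1.2, 0.4, 0.8]
finger_gap: 0.321
grip_force: 30.5
```

Gripped: gap 0.321 × 85 ≈ 27 mm, which is the hub. The hub's underside is at the table at a reading of −0.0286. Now I lift and carry the crank over the press.

Call:
step_arm(
  commands=[
    [[0, 0, -0.02, 0, 0, 0], [0, 0, -0.04, 0, 0, 0], [0, 0, -0.05, 0, 0, 0], [0, 0, -0.05, 0, 0, 0], [0, 0, -0.035, 0, 0, 0]],
  ],
  newtons=60,
)

```text
time_s: 12.5
tcp_pos: [0.4773, 0.2479, 0.1681]
orientation: [-3.141, 0.001, -1.876]
contact_force: [-0.0, 1.1, -1.7]
finger_gap: 0.312
grip_force: 60.0
```

Call:
step_arm(
  commands=[
    [[0.0269, -0.0168, 0, 0, 0, 0], [0.0269, -0.0168, 0, 0, 0, 0], [0.0269, -0.0168, 0, 0, 0, 0], [0.0269, -0.0168, 0, 0, 0, 0], [0.0269, -0.0168, 0, 0, 0, 0]],
  ],
)

```text
time_s: 13.12
tcp_pos: [0.5162, 0.0933, 0.1651]
orientation: [3.14, -0.001, -1.876]
contact_force: [0.5, -0.3, -1.7]
finger_gap: 0.309
grip_force: 59.9
```

Call:
step_arm(
  commands=[
    [[0.0269, -0.0168, 0, 0, 0, 0], [0.0269, -0.0168, 0, 0, 0, 0], [0.0269, -0.0168, 0, 0, 0, 0], [0.0269, -0.0168, 0, 0, 0, 0], [0.0269, -0.0168, 0, 0, 0, 0]],
  ],
)

```text
time_s: 13.75
tcp_pos: [0.5559, -0.06, 0.1649]
orientation: [3.139, 0.0, -1.876]
contact_force: [0.2, 0.1, -2.1]
finger_gap: 0.309
grip_force: 59.9
```

Call:
step_arm(
  commands=[
    [[0, 0, 0, 0, 0, 0], [0, 0, 0, 0, 0, 0], [0, 0, 0, 0, 0, 0], [0, 0, 0, 0, 0, 0], [0, 0, 0, 0, 0, 0]],
  ],
)

```text
time_s: 14.38
tcp_pos: [0.5564, -0.0587, 0.1662]
orientation: [-3.141, 0.0, -1.876]
contact_force: [-1.4, -1.0, -2.0]
finger_gap: 0.312
grip_force: 59.9
```

Run:
```python
from h import *
s0=state(); p=s0["tcp_pos"]; print(p,s0["orientation"],s0["contact_force"],s0["torque"],s0["finger_gap"],s0["q"])
s=cam("side");t=cam("top")
def en(im):
    l=im.astype(float); return np.clip(l*1.3,0,255).astype(np.uint8)
A=en(crop(s,235,55,295,125,8)); B=en(crop(t,335,135,375,175,7))
G=np.zeros((560,770,3),np.uint8); G[:560,:480]=A; G[:280,485:765]=B
cv2.imwrite("pics/over.png",G)
o=[p[0],p[1],p[2]+.0286]; k=[p[0]+.05*np.cos(1.2656),p[1]+.05*np.sin(1.2656),o[2]+.064]
f=lambda P:((proj(s,[P])[0]-[235,55])*8).round()
print("pred hub bottom",f(o),"hub top",f([o[0],o[1],o[2]+.026]),"knob top",f(k),"screw tip",f([.5568,-.0591,.171]),f([.5568,-.0591,.122]))
```

```text
[ 0.55639319 -0.05873185  0.16624752] [-3.14143469e+00  4.68993328e-05 -1.87558178e+00] [-1.40078372 -1.00189714 -1.98550322] [-0.00960265  0.00246642 -0.0179115 ] 0.31240803022323793 [-2.25051660e-01  1.33297527e-01  1.38045235e-01  1.57538284e+00
  3.41685234e-05 -1.49106252e+00]
pred hub bottom [170. 322.] hub top [171. 257.] knob top [ 94. 221.] screw tip [168. 378.] [166. 492.]
```

View pics/over.png

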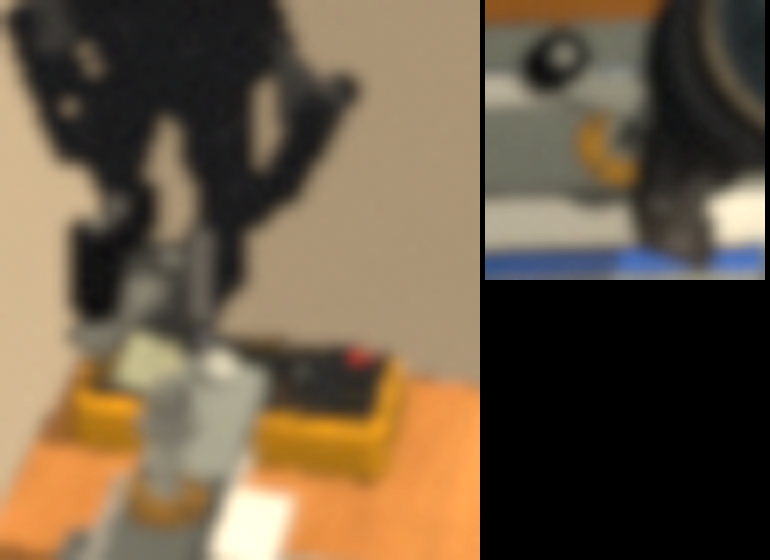

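The view agrees with the prediction: knob top at (95,225), hub bottom in line above the screw at (168,385), nut at (168,495). That was the tenth picture, so from here I go by numbers and feel. Now I lower slowly.

Call:
step_arm(
  commands=[
    [[0, 0, 0.008, 0, 0, 0], [0, 0, 0.007, 0, 0, 0], [0, 0, 0.004, 0, 0, 0], [0, 0, 0.002, 0, 0, 0], [0, 0, 0.0, 0, 0, 0]],
  ],
)

```text
time_s: 15.1
tcp_pos: [0.5563, -0.0593, 0.1449]
orientation: [3.141, -0.0, -1.876]
contact_force: [0.4, 0.1, -1.7]
finger_gap: 0.308
grip_force: 60.0
```

Call:
step_arm(
  commands=[
    [[0, 0, 0.001, 0, 0, 0], [0, 0, 0.001, 0, 0, 0], [0, 0, 0.001, 0, 0, 0], [0, 0, 0.001, 0, 0, 0], [0, 0, 0.0, 0, 0, 0]],
  ],
)

```text
time_s: 15.72
tcp_pos: [0.5563, -0.0592, 0.141]
orientation: [3.141, -0.0, -1.876]
contact_force: [-0.4, -0.6, -1.3]
finger_gap: 0.311
grip_force: 60.0
```

```bash
cat > st.py <<'E'
from h import *
L=[]
np.set_printoptions(precision=4,suppress=True)
s0=state(); print(s0["time_s"],s0["tcp_pos"],s0["orientation"],s0["contact_force"],s0["torque"],s0["finger_gap"])
E
python3 st.py
```

```text
15.725 [ 0.5563 -0.0592  0.141 ] [ 3.1413 -0.     -1.8764] [-0.4468 -0.5843 -1.3172] [-0.0689 -0.0296 -0.0141] 0.3109005557098084
```

Call:
step_arm(
  commands=[
    [[0, 0, 0.0008, 0, 0, 0], [0, 0, 0.0008, 0, 0, 0], [0, 0, 0.0008, 0, 0, 0], [0, 0, 0.0, 0, 0, 0], [0, 0, 0.0, 0, 0, 0]],
  ],
)

```text
time_s: 16.35
tcp_pos: [0.5564, -0.0593, 0.1387]
orientation: [3.142, -0.0, -1.876]
contact_force: [1.0, 0.4, -1.8]
finger_gap: 0.308
grip_force: 60.0
```

Call:
step_arm(
  commands=[
    [[0, 0, 0.0008, 0, 0, 0], [0, 0, 0.0008, 0, 0, 0], [0, 0, 0.0, 0, 0, 0], [0, 0, 0.0, 0, 0, 0], [0, 0, 0.0, 0, 0, 0]],
  ],
)

```text
time_s: 16.98
tcp_pos: [0.5565, -0.0593, 0.1373]
orientation: [-3.141, -0.0, -1.876]
contact_force: [-0.1, -0.0, -0.6]
finger_gap: 0.31
grip_force: 60.1
```

```bash
python3 st.py
```

```text
16.975 [ 0.5565 -0.0593  0.1373] [-3.1413 -0.     -1.8763] [-0.0673 -0.038  -0.5539] [-0.0306 -0.0308  0.0259] 0.3096977776222637
```

Call:
step_arm(
  commands=[
    [[0, 0, 0.0006, 0, 0, 0], [0, 0, 0.0006, 0, 0, 0], [0, 0, 0.0, 0, 0, 0], [0, 0, 0.0, 0, 0, 0], [0, 0, 0.0, 0, 0, 0]],
  ],
)

```text
time_s: 17.6
tcp_pos: [0.5568, -0.0594, 0.1367]
orientation: [-3.14, 0.0, -1.876]
contact_force: [-1.4, -0.2, 5.2]
finger_gap: 0.312
grip_force: 60.8
```

```bash
python3 st.py
```

```text
17.6 [ 0.5568 -0.0594  0.1367] [-3.1403  0.     -1.8764] [-1.4015 -0.1719  5.218 ] [ 0.0144  0.2831 -0.0665] 0.31181307434043654
```

Contact at a reading of 0.1367, about 10 mm above the seat, so it is nearly aligned. The moment and lateral force hint at clockwise and −x. I try a small shift and turn at light load.

Call:
step_arm(
  commands=[
    [[0.0001, 0.0005, 0, 0, 0, 0], [0, 0, 0.0, 0, 0, 0.03], [0, 0, 0.0, 0, 0, 0.03], [0, 0, 0.0, 0, 0, 0], [0, 0, 0.0, 0, 0, 0]],
  ],
)

```text
time_s: 18.23
tcp_pos: [0.5568, -0.0592, 0.1368]
orientation: [-3.14, 0.001, -1.937]
contact_force: [-0.7, 0.4, 4.9]
finger_gap: 0.31
grip_force: 60.8
```

```bash
python3 st.py
```

```text
18.225 [ 0.5568 -0.0592  0.1368] [-3.1395  0.0008 -1.9368] [-0.6646  0.3726  4.9303] [0.0959 0.096  0.0338] 0.30970204701504433
```

```bash
cat > sa.py <<'E'
from h import *
np.set_printoptions(precision=4,suppress=True)
F=[];M=[];P=[]
for _ in range(6):
    read_camera("top"); s0=state(); F.append(s0["contact_force"]);M.append(s0["torque"]);P.append(np.r_[s0["tcp_pos"],s0["orientation"][2]])
print(s0["time_s"],np.mean(P,0),"F",np.mean(F,0),np.std(F,0),"M",np.mean(M,0),np.std(M,0),s0["finger_gap"])
E
python3 sa.py
```

```text
18.525 [ 0.5568 -0.0592  0.1368 -1.9367] F [-0.5873  0.6344  5.7621] [0.3752 0.5795 0.2035] M [0.0928 0.086  0.0367] [0.0144 0.0282 0.0283] 0.31387540270024894
```

Call:
step_arm(
  commands=[
    [[-0.0002, 0.0005, 0, 0, 0, 0], [0, 0, 0.0, 0, 0, -0.02], [0, 0, 0.0005, 0, 0, 0], [0, 0, 0.0, 0, 0, 0], [0, 0, 0.0, 0, 0, 0]],
  ],
)

```text
time_s: 19.15
tcp_pos: [0.5567, -0.0592, 0.1367]
orientation: [-3.138, 0.0, -1.917]
contact_force: [-0.4, -0.7, 6.4]
finger_gap: 0.314
grip_force: 61.0
```

```bash
python3 sa.py
```

```text
19.45 [ 0.5567 -0.0592  0.1367 -1.917 ] F [-0.6631 -0.1848  6.2229] [0.5787 0.6108 0.233 ] M [-0.0462  0.0472 -0.0135] [0.0458 0.0245 0.0224] 0.3096160215684227
```

Call:
step_arm(
  commands=[
    [[0.0001, 0.0004, 0, 0, 0, 0], [0.0001, 0.0004, 0.0, 0, 0, 0], [0, 0, 0, 0, 0, 0], [0, 0, 0.0, 0, 0, 0], [0, 0, 0.0, 0, 0, 0]],
  ],
)

```text
time_s: 20.08
tcp_pos: [0.5566, -0.0592, 0.1368]
orientation: [-3.137, 0.001, -1.917]
contact_force: [1.4, -0.6, 6.2]
finger_gap: 0.31
grip_force: 60.8
```

```bash
python3 sa.py
```

```text
20.375 [ 0.5566 -0.0592  0.1368 -1.917 ] F [ 0.6332 -0.0396  5.6201] [0.1619 0.2636 0.528 ] M [-0.0652 -0.2505  0.0258] [0.022  0.0274 0.0256] 0.3108889609816708
```

Call:
step_arm(
  commands=[
    [[-0.0001, -0.0003, 0, 0, 0, 0], [0, 0, 0.0, 0, 0, 0.03], [0, 0, 0, 0, 0, 0.03], [0, 0, 0.0, 0, 0, 0.03], [0, 0, 0.0, 0, 0, 0]],
  ],
)

```text
time_s: 21.0
tcp_pos: [0.5567, -0.059, 0.1369]
orientation: [-3.138, 0.001, -2.007]
contact_force: [0.0, 0.2, 6.3]
finger_gap: 0.308
grip_force: 60.9
```

```bash
python3 sa.py
```

```text
21.3 [ 0.5567 -0.059   0.1369 -2.0068] F [0.3375 0.2034 6.2918] [0.6533 0.3696 0.4331] M [ 0.0038 -0.1466  0.0535] [0.0322 0.0177 0.0331] 0.31094147888699675
```

Call:
step_arm(
  commands=[
    [[0, 0, 0, 0, 0, -0.06], [0, 0, 0.0, 0, 0, -0.06], [0, 0, 0, 0, 0, -0.05], [0, 0, 0.0, 0, 0, -0.04], [0, 0, 0.0, 0, 0, 0]],
  ],
)

```text
time_s: 21.92
tcp_pos: [0.5566, -0.0596, 0.1367]
orientation: [-3.138, -0.001, -1.797]
contact_force: [1.1, -0.3, 5.8]
finger_gap: 0.306
grip_force: 60.8
```

```bash
python3 st.py
python3 - <<'E'
from h import *
np.set_printoptions(linewidth=200)
s=cam("side"); g=cv2.cvtColor(s["image"],cv2.COLOR_RGB2GRAY)
p=state()["tcp_pos"]
k=[p[0]+.05*np.cos(1.34),p[1]+.05*np.sin(1.34),p[2]+.0286+.064]; print(proj(s,[k,[p[0],p[1],p[2]+.0286]]))
for v in range(80,112): print(v,g[v,240:266])
E
```

```text
21.925 [ 0.5566 -0.0596  0.1367] [-3.1376 -0.0009 -1.7972] [ 1.0853 -0.2705  5.775 ] [-0.2713 -0.1455 -0.0222] 0.3056236342179012
[[247.90001319  92.43803461]
 [256.06859589 103.87862443]]
80 [67 36 23 23 25 24 24 22 22 21 21 21 27 54 83 97 92 67 39 25 22 22 23 24 27 34]
81 [ 85  47  25  22  24  23  23  23  21  21  21  21  29  61  94 111 104  78  44  26  23  23  24  24  27  41]
82 [ 94  53  30  21  22  24  25  23  21  20  20  22  30  60  97 113 108  87  55  31  23  23  22  23  26  47]
83 [107  71  41  27  22  23  23  23  22  21  20  23  33  64  97 114 114 100  70  38  24  22  21  21  26  39]
84 [126 100  69  47  39  32  24  22  23  22  21  25  42  74 102 115 117 106  78  44  24  21  21  21  21  30]
85 [139 126 105  89  78  60  39  26  21  22  21  28  52  88 109 117 117 110  88  55  32  21  21  22  23  27]
86 [144 140 133 127 119  97  67  40  27  22  22  28  53  87 108 116 118 114  99  69  40  24  23  23  26  27]
87 [145 145 143 142 139 125  99  64  36  28  24  27  41  72 101 115 118 117 105  76  43  25  21  23  25  25]
88 [145 145 145 145 144 139 121  86  53  43  37  29  32  63  98 1
[... 1862 characters left out ...]
 46  45  52  71  96 115 126 130 131 129]
106 [132 115  99  88  86  90  92  91  88  88  88  89  90  83  73  65  61  60  68  91 111 125 130 131 131 127]
107 [118 100  89  84  84  88  90  91  90  89  88  90  94  93  85  80  78  78  85 102 119 127 129 130 130 123]
108 [109  92  86  83  84  88  90  90  90  89  90  92  95  94  91  90  89  87  94 106 121 128 130 130 127 118]
109 [105  93  90  85  86  90  92  93  93  93  93  95  96  96  92  91  90  93 100 113 122 128 129 129 125 114]
110 [114 106 103 102  99  98  96  95  94  95  96  96  99 103  99  96  94  99 110 121 127 129 129 128 123 115]
111 [125 123 123 121 118 114 109 106 104 106 106 107 108 109 107 102 100 107 118 126 129 130 129 126 125 124]
```

Call:
step_arm(
  commands=[
    [[0, 0, 0, 0, 0, -0.05], [0, 0, 0.0, 0, 0, -0.05], [0, 0, 0, 0, 0, -0.05], [0, 0, 0.0, 0, 0, -0.05], [0, 0, 0.0, 0, 0, -0.03]],
  ],
)

```text
time_s: 22.6
tcp_pos: [0.5567, -0.0592, 0.1349]
orientation: [-3.139, -0.001, -1.566]
contact_force: [5.3, -1.5, -2.4]
finger_gap: 0.311
grip_force: 60.0
```

It dropped: z = 0.1349 and no vertical force.

```bash
python3 sa.py
```

```text
22.9 [ 0.5566 -0.0592  0.1349 -1.5666] F [ 5.3726 -0.8892 -2.3761] [0.4474 0.5482 0.6076] M [-0.3071 -1.2584 -0.0684] [0.0227 0.0332 0.0284] 0.31136432226841776
```

Call:
step_arm(
  commands=[
    [[0, -0.0004, 0, 0, 0, 0], [0, -0.0004, 0.0, 0, 0, 0.01], [0, 0, 0.001, 0, 0, 0], [0, 0, 0.001, 0, 0, 0], [0, 0, 0.0, 0, 0, 0]],
  ],
)

```text
time_s: 23.52
tcp_pos: [0.5567, -0.0589, 0.1342]
orientation: [-3.139, -0.0, -1.576]
contact_force: [6.0, -1.5, 0.5]
finger_gap: 0.308
grip_force: 60.3
```

```bash
python3 sa.py
```

```text
23.825 [ 0.5567 -0.059   0.1341 -1.5764] F [ 5.0308 -1.6941  0.6856] [0.617  0.6018 0.4713] M [-0.3284 -1.2002 -0.0301] [0.028  0.0301 0.0194] 0.3128438719324884
```

Call:
step_arm(
  commands=[
    [[0.0004, -0.0008, 0, 0, 0, 0], [0, -0.0008, 0.0, 0, 0, 0], [0, 0, 0.0005, 0, 0, 0], [0, 0, 0.0, 0, 0, 0], [0, 0, 0.0, 0, 0, 0]],
  ],
)

```text
time_s: 24.45
tcp_pos: [0.557, -0.0591, 0.1326]
orientation: [3.141, 0.0, -1.576]
contact_force: [2.8, -0.3, 0.5]
finger_gap: 0.317
grip_force: 60.3
```

```bash
python3 sa.py
```

```text
24.75 [ 0.557  -0.0591  0.1326 -1.5764] F [ 2.2498 -0.8264  0.1209] [0.3475 0.2045 0.3576] M [-0.1584 -0.5299 -0.0278] [0.0239 0.0314 0.0278] 0.311542104486503
```

Call:
step_arm(
  commands=[
    [[0.0003, -0.0008, 0, 0, 0, 0], [0, 0, 0.001, 0, 0, 0], [0, 0, 0.001, 0, 0, 0], [0, 0, 0.001, 0, 0, 0], [0, 0, 0.0, 0, 0, 0]],
  ],
)

```text
time_s: 25.38
tcp_pos: [0.5575, -0.0593, 0.1296]
orientation: [3.14, 0.0, -1.576]
contact_force: [-1.6, 0.2, 0.2]
finger_gap: 0.309
grip_force: 60.2
```

```bash
python3 sa.py
```

```text
25.675 [ 0.5576 -0.0593  0.1296 -1.5763] F [-2.272   1.0267  0.2729] [0.2903 0.4161 0.2044] M [ 0.1647  0.5105 -0.0413] [0.0179 0.0536 0.0223] 0.3086221690676009
```

Call:
step_arm(
  commands=[
    [[-0.0001, 0.0004, 0, 0, 0, 0.01], [0, 0, 0.001, 0, 0, 0], [0, 0, 0.001, 0, 0, 0], [0, 0, 0.001, 0, 0, 0], [0, 0, 0.001, 0, 0, 0]],
  ],
)

```text
time_s: 26.3
tcp_pos: [0.5579, -0.0594, 0.1268]
orientation: [-3.141, -0.0, -1.586]
contact_force: [-4.3, 2.0, 7.3]
finger_gap: 0.315
grip_force: 60.9
```

```bash
python3 st.py
```

```text
26.3 [ 0.5579 -0.0594  0.1268] [-3.141  -0.0001 -1.5864] [-4.3129  2.0029  7.349 ] [ 0.3246  1.0612 -0.052 ] 0.3147935453207586
```

Call:
step_arm(
  commands=[
    [[-0.0003, 0.0007, 0, 0, 0, 0], [0, 0, 0, 0, 0, 0], [0, 0, 0.0005, 0, 0, 0], [0, 0, 0, 0, 0, 0], [0, 0, 0, 0, 0, 0]],
  ],
)

```text
time_s: 26.92
tcp_pos: [0.5578, -0.0593, 0.1268]
orientation: [-3.139, -0.001, -1.586]
contact_force: [-3.0, 1.5, 6.5]
finger_gap: 0.31
grip_force: 61.0
```

```bash
python3 sa.py
```

```text
27.225 [ 0.5578 -0.0593  0.1268 -1.5864] F [-3.3143  0.6864  6.4077] [0.2966 0.4906 0.4792] M [ 0.2035  0.8366 -0.022 ] [0.0235 0.0275 0.0171] 0.3133425993157566
```

Call:
step_arm(
  commands=[
    [[0, 0.0005, 0.0005, 0, 0, 0.02], [0, 0.0005, 0.0005, 0, 0, 0], [0, 0, 0.0, 0, 0, -0.04], [0, 0, 0, 0, 0, 0.02], [0, 0, 0, 0, 0, 0]],
  ],
)

```text
time_s: 27.85
tcp_pos: [0.5578, -0.0593, 0.1267]
orientation: [-3.137, -0.001, -1.586]
contact_force: [-2.8, 0.1, 8.4]
finger_gap: 0.307
grip_force: 61.2
```

```bash
python3 sa.py
```

```text
28.15 [ 0.5578 -0.0593  0.1267 -1.5863] F [-2.6467  1.2125  8.6543] [0.3957 0.2553 0.2975] M [0.2239 0.673  0.0072] [0.0221 0.0195 0.045 ] 0.30842751487017117
```

The reading is solid at 0.1267, which matches the expected seat reading (0.1555 − 0.0286). I release gently, comparing the side view before and after for any drop.

Run:
```python
from h import *
cv2.imwrite("pics/b.png",cam("side")["image"][:,:,::-1]); cv2.imwrite("pics/bt.png",cam("top")["image"][:,:,::-1])
```

Call:
step_arm(
  commands=[
    [[0, 0.0003, -0.0012, 0, 0, 0], [0, 0, 0, 0, 0, 0], [0, 0, 0, 0, 0, 0], [0, 0, 0, 0, 0, 0], [0, 0, 0, 0, 0, 0]],
  ],
  gripper=0.75,
)

```text
time_s: 28.88
tcp_pos: [0.5558, -0.059, 0.1254]
orientation: [3.141, 0.0, -1.586]
contact_force: [-0.1, 0.2, 0.1]
finger_gap: 0.75
grip_force: 0.0
```

```bash
python3 st.py
python3 - <<'E'
from h import *
np.set_printoptions(linewidth=200)
s=cam("side");cv2.imwrite("pics/a.png",s["image"][:,:,::-1]); cv2.imwrite("pics/at.png",cam("top")["image"][:,:,::-1])
a=cv2.imread("pics/a.png",0);b=cv2.imread("pics/b.png",0)
print(proj(s,[[.5575,-.0093,.1555+.064],[.5575,-.0593,.1555+.026],[.5575,-.0593,.1555]]))
for v in range(88,120): print(v,b[v,238:258],a[v,238:258])
E
```

```text
28.875 [ 0.5558 -0.059   0.1254] [ 3.1413  0.     -1.5864] [-0.073   0.2206  0.0604] [ 0.0217 -0.0025  0.006 ] 0.7503297995873172
[[251.38896531  96.41509248]
 [255.81491924  99.06307536]
 [255.67465336 106.75363091]]
88 [139 122  89  57  43  38  32  25  23  22  22  23  31  66 101 117 119 119 118 117] [118  97  63  35  25  25  27  49  88 123 140 144 144 141 134 125 121 119 119 118]
89 [143 133 111  92  85  78  62  45  32  24  22  22  28  57  92 110 117 119 119 117] [137 121  86  50  33  32  31  38  77 117 137 143 144 142 135 126 120 119 119 119]
90 [144 140 133 128 126 119 102  81  57  34  25  21  25  43  75 102 115 118 118 118] [143 133 105  69  49  48  44  41  76 117 138 143 144 141 134 126 120 119 119 119]
91 [144 144 144 143 142 139 131 114  82  45  30  28  26  33  62  96 113 118 118 118] [144 139 121  88  66  65  55  44  74 117 139 143 144 141 134 126 120 119 119 119]
92 [144 145 145 144 144 144 141 126  91  54  42  47  41  38  64  96 114 118 119 119] [145 143 129  95  71  68  56  42  74 117 138 143 145 142 135 125 120 119 119 118]
93 [144 145 145 145 145 144 143 129  93  57  57
[... 3781 characters left out ...]
107  98 100 104 104 100  96]
116 [130 129 130 130 129 129 127 126 127 128 130 126 114 100  94  99 103 102  99  95] [129 129 130 130 130 129 127 127 127 129 130 126 114 100  95  99 104 103 100  96]
117 [130 130 130 129 129 129 127 126 127 129 129 123 108  92  88  93  97  98  97  92] [130 131 130 130 130 129 126 127 128 129 129 123 107  92  88  94  99 100  97  91]
118 [132 131 130 130 130 129 128 127 128 130 127 117  99  85  84  88  93  93  89  85] [132 131 130 130 129 129 127 127 128 130 128 117  99  85  85  88  93  93  90  84]
119 [132 131 130 128 129 127 126 126 128 128 121 107  92  82  81  83  84  87  84  80] [132 131 130 129 129 128 126 126 127 128 121 108  91  81  80  82  84  87  85  81]
```

After release nothing dropped, and the knob top is at about (251,96), as predicted for a seated crank. Now I move up and across to straddle the knob, then close on it.

Call:
step_arm(
  commands=[
    [[0, 0, -0.016, 0, 0, 0], [0, 0, -0.0156, 0, 0, 0], [-0.0247, -0.001, 0, 0, 0, 0], [-0.025, -0.001, 0, 0, 0, 0], [0, 0, 0, 0, 0, 0]],
  ],
)

```text
time_s: 29.6
tcp_pos: [0.5594, -0.0082, 0.159]
orientation: [-3.139, -0.0, -1.584]
contact_force: [-0.5, 0.5, -0.2]
finger_gap: 0.753
grip_force: 0.0
```

Call:
step_arm(
  commands=[
    [[0, 0, 0, 0, 0, 0], [0, 0, 0, 0, 0, 0], [0, 0, 0, 0, 0, 0], [0, 0, 0, 0, 0, 0], [0, 0, 0, 0, 0, 0]],
  ],
  gripper=0.0,
  newtons=30,
)

```text
time_s: 30.22
tcp_pos: [0.5586, -0.0097, 0.1573]
orientation: [-3.141, -0.0, -1.587]
contact_force: [-0.2, -0.2, 1.6]
finger_gap: 0.223
grip_force: 29.2
```

```bash
python3 sa.py
```

```text
30.525 [ 0.5586 -0.0097  0.1572 -1.5866] F [ 0.2349 -0.7302  0.2976] [0.3206 0.5847 0.4683] M [-0.2133 -0.0469  0.0244] [0.0257 0.031  0.033 ] 0.21551072577608155
```

The knob is held (gap ≈ 18–20 mm) right where predicted. I work out the rows of one clockwise turn: 25 rows of 14.4°, 0.32 mm down each.

```bash
cat > circ.py <<'E'
import numpy as np
th0=1.555; psi=-1.5866; d=np.radians(14.4)
T=np.array([[np.cos(psi),np.sin(psi)],[np.sin(psi),-np.cos(psi)]])
P=np.array([50*np.array([np.cos(th0-i*d),np.sin(th0-i*d)]) for i in range(26)])
R=np.diff(P@T.T,axis=0).cumsum(0).round(1); R=np.diff(np.vstack([[0,0],R]),axis=0)
for i in range(5): print(i,[[round(float(a)/1000,4),round(float(b)/1000,4),0.0003 if k%3 else 0.0004] for k,(a,b) in enumerate(R[5*i:5*i+5])])
for i in range(6): print("pos after",i,(P[5*i]/1000+[.5578,-.0597]).round(4))
E
python3 circ.py
```

```text
0 [[0.0016, -0.0124, 0.0004], [0.0046, -0.0117, 0.0003], [0.0074, -0.0101, 0.0003], [0.0096, -0.008, 0.0004], [0.0113, -0.0054, 0.0003]]
1 [[0.0124, -0.0023, 0.0004], [0.0125, 0.0008, 0.0003], [0.0119, 0.0039, 0.0003], [0.0106, 0.0067, 0.0004], [0.0086, 0.0091, 0.0003]]
2 [[0.006, 0.011, 0.0004], [0.0031, 0.0121, 0.0003], [0.0, 0.0126, 0.0003], [-0.0031, 0.0121, 0.0004], [-0.006, 0.011, 0.0003]]
3 [[-0.0086, 0.0091, 0.0004], [-0.0106, 0.0067, 0.0003], [-0.0119, 0.0039, 0.0003], [-0.0125, 0.0008, 0.0004], [-0.0124, -0.0023, 0.0003]]
4 [[-0.0113, -0.0054, 0.0004], [-0.0096, -0.008, 0.0003], [-0.0074, -0.0101, 0.0003], [-0.0046, -0.0117, 0.0004], [-0.0016, -0.0124, 0.0003]]
pos after 0 [ 0.5586 -0.0097]
pos after 1 [ 0.6056 -0.045 ]
pos after 2 [ 0.5865 -0.1006]
pos after 3 [ 0.5278 -0.0997]
pos after 4 [ 0.5105 -0.0435]
pos after 5 [ 0.5586 -0.0097]
```

Call:
step_arm(
  commands=[
    [[0.0016, -0.0124, 0.0003, 0, 0, 0], [0.0046, -0.0117, 0.0003, 0, 0, 0], [0.0074, -0.0101, 0.0004, 0, 0, 0], [0.0096, -0.008, 0.0003, 0, 0, 0], [0.0113, -0.0054, 0.0003, 0, 0, 0]],
  ],
  newtons=40,
)

```text
time_s: 31.15
tcp_pos: [0.6061, -0.0447, 0.1557]
orientation: [3.141, 0.001, -1.586]
contact_force: [-5.2, 3.2, 4.5]
finger_gap: 0.212
grip_force: 41.2
```

```bash
python3 sa.py
```

```text
31.45 [ 0.6063 -0.0458  0.1557 -1.5874] F [-2.8233  0.6811  4.294 ] [0.7089 0.6039 0.9369] M [0.2492 0.9481 0.0058] [0.1805 0.1239 0.017 ] 0.21236905280751944
```

Call:
step_arm(
  commands=[
    [[0.0124, -0.0023, 0.0003, 0, 0, 0], [0.0125, 0.0008, 0.0003, 0, 0, 0], [0.0119, 0.0039, 0.0003, 0, 0, 0], [0.0106, 0.0067, 0.0003, 0, 0, 0], [0.0086, 0.0091, 0.0003, 0, 0, 0]],
  ],
)

```text
time_s: 32.08
tcp_pos: [0.5874, -0.1016, 0.1544]
orientation: [-3.139, -0.001, -1.587]
contact_force: [2.7, 4.0, 1.8]
finger_gap: 0.215
grip_force: 40.5
```

Call:
step_arm(
  commands=[
    [[0.006, 0.011, 0.0003, 0, 0, 0], [0.0031, 0.0121, 0.0003, 0, 0, 0], [0.0, 0.0126, 0.0003, 0, 0, 0], [-0.0031, 0.0121, 0.0003, 0, 0, 0], [-0.006, 0.011, 0.0003, 0, 0, 0]],
  ],
)

```text
time_s: 32.7
tcp_pos: [0.5269, -0.1003, 0.1532]
orientation: [-3.141, -0.003, -1.587]
contact_force: [3.1, -2.5, 3.7]
finger_gap: 0.213
grip_force: 40.7
```

```bash
python3 sa.py
```

```text
33.0 [ 0.5261 -0.0995  0.1531 -1.5863] F [-0.415  -3.6905  5.9957] [0.6386 0.4756 0.7334] M [-0.6863 -0.0682  0.0091] [0.0476 0.1571 0.026 ] 0.21418003319329362
```

Call:
step_arm(
  commands=[
    [[-0.0086, 0.0091, 0.0003, 0, 0, 0], [-0.0106, 0.0067, 0.0003, 0, 0, 0], [-0.0119, 0.0039, 0.0003, 0, 0, 0], [-0.0125, 0.0008, 0.0003, 0, 0, 0], [-0.0124, -0.0023, 0.0003, 0, 0, 0]],
  ],
)

```text
time_s: 33.62
tcp_pos: [0.5094, -0.0435, 0.1511]
orientation: [3.139, -0.002, -1.587]
contact_force: [1.1, -5.1, 4.0]
finger_gap: 0.216
grip_force: 40.8
```

Call:
step_arm(
  commands=[
    [[-0.0113, -0.0054, 0.0003, 0, 0, 0], [-0.0096, -0.008, 0.0003, 0, 0, 0], [-0.0074, -0.0101, 0.0003, 0, 0, 0], [-0.0046, -0.0117, 0.0003, 0, 0, 0], [-0.0016, -0.0124, 0.0003, 0, 0, 0]],
  ],
)

```text
time_s: 34.25
tcp_pos: [0.5581, -0.0087, 0.1488]
orientation: [3.138, 0.001, -1.586]
contact_force: [-4.3, -2.8, 3.2]
finger_gap: 0.211
grip_force: 40.8
```

```bash
python3 sa.py
```

```text
34.55 [ 0.5592 -0.009   0.1489 -1.5862] F [-1.621  -1.7401  2.9217] [0.8205 0.2485 1.359 ] M [-0.4719  0.4475  0.0034] [0.0501 0.1699 0.0244] 0.21512152241959545
```

The first full turn went cleanly, with 8.3 mm of descent. The plate can't touch before 23 mm (2.9 turns), so I run the second turn in one go.

Call:
step_arm(
  commands=[
    [[0.0016, -0.0124, 0.0003, 0, 0, 0], [0.0046, -0.0117, 0.0003, 0, 0, 0], [0.0074, -0.0101, 0.0004, 0, 0, 0], [0.0096, -0.008, 0.0003, 0, 0, 0], [0.0113, -0.0054, 0.0003, 0, 0, 0]],
  ],
)

```text
time_s: 35.17
tcp_pos: [0.6059, -0.0443, 0.1477]
orientation: [3.141, 0.002, -1.586]
contact_force: [-4.9, 2.2, 3.0]
finger_gap: 0.212
grip_force: 41.1
```

Call:
step_arm(
  commands=[
    [[0.0124, -0.0023, 0.0003, 0, 0, 0], [0.0125, 0.0008, 0.0003, 0, 0, 0], [0.0119, 0.0039, 0.0004, 0, 0, 0], [0.0106, 0.0067, 0.0003, 0, 0, 0], [0.0086, 0.0091, 0.0003, 0, 0, 0]],
  ],
)

```text
time_s: 35.8
tcp_pos: [0.5877, -0.1012, 0.1467]
orientation: [-3.138, -0.0, -1.587]
contact_force: [2.5, 3.9, -1.0]
finger_gap: 0.212
grip_force: 40.3
```

Call:
step_arm(
  commands=[
    [[0.006, 0.011, 0.0003, 0, 0, 0], [0.0031, 0.0121, 0.0003, 0, 0, 0], [0.0, 0.0126, 0.0004, 0, 0, 0], [-0.0031, 0.0121, 0.0003, 0, 0, 0], [-0.006, 0.011, 0.0003, 0, 0, 0]],
  ],
)

```text
time_s: 36.42
tcp_pos: [0.5271, -0.1003, 0.1455]
orientation: [-3.141, -0.003, -1.587]
contact_force: [3.8, -3.2, 1.8]
finger_gap: 0.215
grip_force: 40.5
```

Call:
step_arm(
  commands=[
    [[-0.0086, 0.0091, 0.0003, 0, 0, 0], [-0.0106, 0.0067, 0.0003, 0, 0, 0], [-0.0119, 0.0039, 0.0004, 0, 0, 0], [-0.0125, 0.0008, 0.0003, 0, 0, 0], [-0.0124, -0.0023, 0.0003, 0, 0, 0]],
  ],
)

```text
time_s: 37.05
tcp_pos: [0.5099, -0.0423, 0.1432]
orientation: [3.14, -0.001, -1.586]
contact_force: [0.2, -4.1, 3.8]
finger_gap: 0.213
grip_force: 40.7
```

Call:
step_arm(
  commands=[
    [[-0.0113, -0.0054, 0.0003, 0, 0, 0], [-0.0096, -0.008, 0.0003, 0, 0, 0], [-0.0074, -0.0101, 0.0004, 0, 0, 0], [-0.0046, -0.0117, 0.0003, 0, 0, 0], [-0.0016, -0.0124, 0.0003, 0, 0, 0]],
  ],
)

```text
time_s: 37.67
tcp_pos: [0.5584, -0.0088, 0.1409]
orientation: [3.139, 0.001, -1.586]
contact_force: [-4.6, -3.4, 3.2]
finger_gap: 0.22
grip_force: 40.7
```

```bash
python3 sa.py
```

```text
37.975 [ 0.5593 -0.0091  0.1411 -1.5864] F [-1.5978 -2.1513  2.6443] [0.8008 0.3815 1.351 ] M [-0.5705  0.3855  0.0189] [0.0396 0.1669 0.0382] 0.21490077947935882
```

Another 7.8 mm. I go on to 2.6 turns fast, then in slow 15° calls, watching the tangential force at the knob.

Call:
step_arm(
  commands=[
    [[0.0016, -0.0124, 0.0003, 0, 0, 0], [0.0046, -0.0117, 0.0003, 0, 0, 0], [0.0074, -0.0101, 0.0004, 0, 0, 0], [0.0096, -0.008, 0.0003, 0, 0, 0], [0.0113, -0.0054, 0.0003, 0, 0, 0]],
  ],
)

```text
time_s: 38.6
tcp_pos: [0.6059, -0.044, 0.1398]
orientation: [3.141, 0.003, -1.586]
contact_force: [-6.4, 1.3, 2.7]
finger_gap: 0.211
grip_force: 41.0
```

Call:
step_arm(
  commands=[
    [[0.0124, -0.0023, 0.0003, 0, 0, 0], [0.0125, 0.0008, 0.0003, 0, 0, 0], [0.0119, 0.0039, 0.0004, 0, 0, 0], [0.0106, 0.0067, 0.0003, 0, 0, 0], [0.0086, 0.0091, 0.0003, 0, 0, 0]],
  ],
)

```text
time_s: 39.22
tcp_pos: [0.5879, -0.1011, 0.1387]
orientation: [-3.138, 0.0, -1.586]
contact_force: [2.1, 4.8, -0.1]
finger_gap: 0.214
grip_force: 40.3
```

Call:
step_arm(
  commands=[
    [[0.006, 0.011, 0.0003, 0, 0, 0], [0.0031, 0.0121, 0.0003, 0, 0, 0], [0.0, 0.0126, 0.0004, 0, 0, 0], [-0.0031, 0.0121, 0.0003, 0, 0, 0], [-0.006, 0.011, 0.0003, 0, 0, 0]],
  ],
)

```text
time_s: 39.85
tcp_pos: [0.5271, -0.1004, 0.1374]
orientation: [-3.141, -0.003, -1.587]
contact_force: [3.9, -2.5, 2.0]
finger_gap: 0.217
grip_force: 40.5
```

```bash
cat > ft.py <<'E'
from h import *
import sys
np.set_printoptions(precision=3,suppress=True)
n=int(sys.argv[1]) if len(sys.argv)>1 else 3
F=[]
for i in range(n+1):
    s0=state(); F.append(s0["contact_force"]); p=s0["tcp_pos"]
    if i<n: read_camera("top")
th=np.arctan2(p[1]+.0597,p[0]-.5578); t=np.array([np.sin(th),-np.cos(th),0]); r=np.array([np.cos(th),np.sin(th),0])
F=np.array(F); print(round(s0["time_s"],2),"deg",round(np.degrees(th),1),"z",p[2].round(4),"res",-(F@t),"mean",-(F[1:]@t).mean().round(2),"Fr",(F@r).mean().round(2),"Fz",F[:,2].mean().round(2))
E
python3 ft.py 4
python3 - <<'E'
import numpy as np
psi=-1.5866; T=np.array([[np.cos(psi),np.sin(psi)],[np.sin(psi),-np.cos(psi)]])
a=np.radians(89.1-216-3*np.arange(0,126)); P=50*np.c_[np.cos(a),np.sin(a)]@T.T
R=(P-P[0]).round(1); D=np.diff(R,axis=0)
for c in range(25): print(c,[[round(float(x)/1000,4),round(float(y)/1000,4)] for x,y in D[5*c:5*c+5]+0])
E
```

```text
40.05 deg -127.9 z 0.1372 res [4.585 2.254 3.179 2.081 1.679] mean 2.3 Fr 1.97 Fz 3.3
0 [[-0.0016, 0.0021], [-0.0017, 0.002], [-0.0018, 0.0019], [-0.0019, 0.0018], [-0.002, 0.0017]]
1 [[-0.0021, 0.0016], [-0.0021, 0.0014], [-0.0022, 0.0014], [-0.0023, 0.0013], [-0.0024, 0.0011]]
2 [[-0.0024, 0.001], [-0.0025, 0.0009], [-0.0025, 0.0007], [-0.0026, 0.0006], [-0.0025, 0.0005]]
3 [[-0.0026, 0.0003], [-0.0026, 0.0002], [-0.0026, 0.0001], [-0.0027, -0.0001], [-0.0026, -0.0002]]
4 [[-0.0026, -0.0003], [-0.0025, -0.0005], [-0.0026, -0.0006], [-0.0025, -0.0007], [-0.0025, -0.0009]]
5 [[-0.0024, -0.001], [-0.0023, -0.0011], [-0.0023, -0.0013], [-0.0023, -0.0013], [-0.0021, -0.0015]]
6 [[-0.0021, -0.0016], [-0.002, -0.0017], [-0.0019, -0.0018], [-0.0018, -0.0019], [-0.0017, -0.002]]
7 [[-0.0016, -0.0021], [-0.0015, -0.0021], [-0.0014, -0.0023], [-0.0012, -0.0023], [-0.0011, -0.0023]]
8 [[-0.001, -0.0025], [-0.0009, -0.0024], [-0.0007, -0.0025], [-0.0007, -0.0026], [-0.0004, -0.0026]]
9 [[-0.0004, -0.0026], [-0.0002, -0.0026], [-0.0001, -0.0026], [0.0001, -0.0026], [0.0002, -0.0026]]
10 [[0.0004
[... 725 characters left out ...]
, [0.0023, 0.0014], [0.0021, 0.0015]]
18 [[0.0021, 0.0016], [0.002, 0.0017], [0.0019, 0.0018], [0.0018, 0.0019], [0.0017, 0.0019]]
19 [[0.0016, 0.0021], [0.0015, 0.0022], [0.0013, 0.0022], [0.0013, 0.0023], [0.0011, 0.0024]]
20 [[0.001, 0.0024], [0.0009, 0.0025], [0.0007, 0.0025], [0.0007, 0.0025], [0.0004, 0.0026]]
21 [[0.0004, 0.0026], [0.0002, 0.0026], [0.0, 0.0026], [0.0, 0.0026], [-0.0002, 0.0026]]
22 [[-0.0004, 0.0026], [-0.0004, 0.0026], [-0.0007, 0.0026], [-0.0007, 0.0025], [-0.0009, 0.0024]]
23 [[-0.001, 0.0024], [-0.0011, 0.0024], [-0.0012, 0.0023], [-0.0014, 0.0022], [-0.0015, 0.0022]]
24 [[-0.0016, 0.0021], [-0.0017, 0.002], [-0.0018, 0.0019], [-0.0019, 0.0018], [-0.002, 0.0017]]
```

Call:
step_arm(
  commands=[
    [[-0.0016, 0.0021, 0, 0, 0, 0], [-0.0017, 0.002, 0.0002, 0, 0, 0], [-0.0018, 0.0019, 0, 0, 0, 0], [-0.0019, 0.0018, 0.0001, 0, 0, 0], [-0.002, 0.0017, 0, 0, 0, 0]],
  ],
)

```text
time_s: 40.67
tcp_pos: [0.5185, -0.0916, 0.1371]
orientation: [-3.142, -0.003, -1.587]
contact_force: [0.0, -4.9, 5.1]
finger_gap: 0.211
grip_force: 40.8
```

```bash
python3 ft.py 3
```

```text
40.83 deg -141.3 z 0.1371 res [3.82  3.824 4.153 3.439] mean 3.81 Fr 3.12 Fz 5.34
```

Call:
step_arm(
  commands=[
    [[-0.0021, 0.0016, 0, 0, 0, 0], [-0.0021, 0.0014, 0.0002, 0, 0, 0], [-0.0022, 0.0014, 0, 0, 0, 0], [-0.0023, 0.0013, 0.0001, 0, 0, 0], [-0.0024, 0.0011, 0, 0, 0, 0]],
  ],
)

```text
time_s: 41.45
tcp_pos: [0.5115, -0.0801, 0.1367]
orientation: [3.141, -0.002, -1.587]
contact_force: [-0.3, -4.0, 4.7]
finger_gap: 0.214
grip_force: 40.9
```

```bash
python3 ft.py 1
```

```text
41.5 deg -156.7 z 0.1367 res [3.574 3.831] mean 3.83 Fr 2.25 Fz 4.78
```

Call:
step_arm(
  commands=[
    [[-0.0024, 0.001, 0, 0, 0, 0], [-0.0025, 0.0009, 0.0002, 0, 0, 0], [-0.0025, 0.0007, 0, 0, 0, 0], [-0.0026, 0.0006, 0.0002, 0, 0, 0], [-0.0025, 0.0005, 0, 0, 0, 0]],
  ],
)

```text
time_s: 42.12
tcp_pos: [0.5077, -0.0673, 0.1362]
orientation: [3.14, -0.002, -1.587]
contact_force: [-0.5, -4.3, 5.4]
finger_gap: 0.21
grip_force: 40.9
```

```bash
python3 ft.py 1
```

```text
42.17 deg -171.8 z 0.1362 res [4.222 4.087] mean 4.09 Fr 1.21 Fz 5.19
```

Call:
step_arm(
  commands=[
    [[-0.0026, 0.0003, 0, 0, 0, 0], [-0.0026, 0.0002, 0.0002, 0, 0, 0], [-0.0026, 0.0001, 0, 0, 0, 0], [-0.0027, -0.0001, 0.0001, 0, 0, 0], [-0.0026, -0.0002, 0, 0, 0, 0]],
  ],
)

```text
time_s: 42.8
tcp_pos: [0.5074, -0.054, 0.1357]
orientation: [3.139, -0.002, -1.587]
contact_force: [-1.3, -3.6, 5.3]
finger_gap: 0.218
grip_force: 40.8
```

```bash
python3 ft.py 1
```

```text
42.85 deg 173.2 z 0.1356 res [3.714 3.674] mean 3.67 Fr 0.59 Fz 5.12
```

Call:
step_arm(
  commands=[
    [[-0.0026, -0.0003, 0, 0, 0, 0], [-0.0025, -0.0005, 0.0002, 0, 0, 0], [-0.0026, -0.0006, 0, 0, 0, 0], [-0.0025, -0.0007, 0.0002, 0, 0, 0], [-0.0025, -0.0009, 0, 0, 0, 0]],
  ],
)

```text
time_s: 43.48
tcp_pos: [0.5106, -0.0411, 0.1351]
orientation: [3.14, -0.001, -1.586]
contact_force: [-0.2, -4.2, 5.4]
finger_gap: 0.216
grip_force: 40.8
```

```bash
python3 ft.py 1
```

```text
43.52 deg 158.1 z 0.1351 res [3.955 3.561] mean 3.56 Fr -0.33 Fz 5.62
```

The slow baseline is steady at about 3.8 N. I go on in 15° steps.

Call:
step_arm(
  commands=[
    [[-0.0024, -0.001, 0, 0, 0, 0], [-0.0023, -0.0011, 0.0002, 0, 0, 0], [-0.0023, -0.0013, 0, 0, 0, 0], [-0.0023, -0.0013, 0.0001, 0, 0, 0], [-0.0021, -0.0015, 0, 0, 0, 0]],
  ],
)

```text
time_s: 44.15
tcp_pos: [0.5169, -0.0295, 0.1346]
orientation: [3.139, -0.001, -1.586]
contact_force: [-2.5, -3.0, 4.8]
finger_gap: 0.211
grip_force: 40.8
```

```bash
python3 ft.py 1
```

```text
44.2 deg 143.1 z 0.1346 res [3.891 3.191] mean 3.19 Fr 0.04 Fz 5.21
```

Call:
step_arm(
  commands=[
    [[-0.0021, -0.0016, 0, 0, 0, 0], [-0.002, -0.0017, 0.0002, 0, 0, 0], [-0.0019, -0.0018, 0, 0, 0, 0], [-0.0018, -0.0019, 0.0002, 0, 0, 0], [-0.0017, -0.002, 0, 0, 0, 0]],
  ],
)

```text
time_s: 44.82
tcp_pos: [0.5267, -0.0197, 0.1342]
orientation: [3.141, 0.0, -1.586]
contact_force: [-3.9, -2.1, 4.1]
finger_gap: 0.214
grip_force: 40.7
```

```bash
python3 ft.py 1
```

```text
44.88 deg 127.6 z 0.1342 res [4.388 3.64 ] mean 3.64 Fr 0.59 Fz 4.09
```

Call:
step_arm(
  commands=[
    [[-0.0016, -0.0021, 0, 0, 0, 0], [-0.0015, -0.0021, 0.0002, 0, 0, 0], [-0.0014, -0.0023, 0, 0, 0, 0], [-0.0012, -0.0023, 0.0001, 0, 0, 0], [-0.0011, -0.0023, 0, 0, 0, 0]],
  ],
)

```text
time_s: 45.5
tcp_pos: [0.538, -0.0133, 0.1339]
orientation: [3.141, 0.0, -1.586]
contact_force: [-4.2, -2.3, 2.7]
finger_gap: 0.215
grip_force: 40.6
```

```bash
python3 ft.py 1
```

```text
45.55 deg 112.7 z 0.1338 res [4.739 4.493] mean 4.49 Fr -0.37 Fz 2.73
```

Call:
step_arm(
  commands=[
    [[-0.001, -0.0025, 0, 0, 0, 0], [-0.0009, -0.0024, 0.0002, 0, 0, 0], [-0.0007, -0.0025, 0, 0, 0, 0], [-0.0007, -0.0026, 0.0002, 0, 0, 0], [-0.0004, -0.0026, 0, 0, 0, 0]],
  ],
)

```text
time_s: 46.18
tcp_pos: [0.5508, -0.0098, 0.1336]
orientation: [3.141, 0.0, -1.586]
contact_force: [-3.8, -2.2, 3.1]
finger_gap: 0.211
grip_force: 40.6
```

```bash
python3 ft.py 1
```

```text
46.23 deg 97.6 z 0.1335 res [4.069 3.274] mean 3.27 Fr -1.81 Fz 2.73
```

Call:
step_arm(
  commands=[
    [[-0.0004, -0.0026, 0, 0, 0, 0], [-0.0002, -0.0026, 0.0002, 0, 0, 0], [-0.0001, -0.0026, 0, 0, 0, 0], [0.0001, -0.0026, 0.0002, 0, 0, 0], [0.0002, -0.0026, 0, 0, 0, 0]],
  ],
)

```text
time_s: 46.85
tcp_pos: [0.5638, -0.0097, 0.1332]
orientation: [3.141, 0.0, -1.586]
contact_force: [-4.4, -2.5, 2.2]
finger_gap: 0.214
grip_force: 40.6
```

```bash
python3 ft.py 2
```

```text
46.95 deg 82.9 z 0.1332 res [4.013 3.217 3.823] mean 3.52 Fr -2.41 Fz 1.95
```

Call:
step_arm(
  commands=[
    [[0.0004, -0.0026, 0, 0, 0, 0], [0.0004, -0.0026, 0.0002, 0, 0, 0], [0.0006, -0.0025, 0, 0, 0, 0], [0.0008, -0.0025, 0.0002, 0, 0, 0], [0.0009, -0.0025, 0, 0, 0, 0]],
  ],
)

```text
time_s: 47.58
tcp_pos: [0.5765, -0.013, 0.1329]
orientation: [3.141, 0.0, -1.586]
contact_force: [-4.0, -1.1, 0.7]
finger_gap: 0.214
grip_force: 40.7
```

```bash
python3 ft.py 2
```

```text
47.67 deg 67.9 z 0.1329 res [3.271 4.759 2.858] mean 3.81 Fr -2.85 Fz 1.96
```

Call:
step_arm(
  commands=[
    [[0.001, -0.0024, 0, 0, 0, 0], [0.0011, -0.0024, 0.0002, 0, 0, 0], [0.0012, -0.0023, 0, 0, 0, 0], [0.0014, -0.0022, 0.0002, 0, 0, 0], [0.0015, -0.0022, 0, 0, 0, 0]],
  ],
)

```text
time_s: 48.3
tcp_pos: [0.5875, -0.0191, 0.1325]
orientation: [3.141, 0.001, -1.586]
contact_force: [-4.2, -0.5, 2.0]
finger_gap: 0.215
grip_force: 40.8
```

```bash
python3 ft.py 2
```

```text
48.4 deg 53.5 z 0.1325 res [3.039 3.778 3.944] mean 3.86 Fr -3.08 Fz 2.29
```

Call:
step_arm(
  commands=[
    [[0.0016, -0.002, 0, 0, 0, 0], [0.0017, -0.002, 0.0002, 0, 0, 0], [0.0018, -0.0019, 0, 0, 0, 0], [0.0019, -0.0018, 0.0002, 0, 0, 0], [0.002, -0.0017, 0, 0, 0, 0]],
  ],
)

```text
time_s: 49.02
tcp_pos: [0.5967, -0.0277, 0.1322]
orientation: [3.141, 0.002, -1.586]
contact_force: [-5.2, 0.8, 3.2]
finger_gap: 0.214
grip_force: 40.9
```

```bash
python3 ft.py 1
```

```text
49.08 deg 39.0 z 0.1322 res [3.917 4.57 ] mean 4.57 Fr -3.45 Fz 3.0
```

Call:
step_arm(
  commands=[
    [[0.0021, -0.0016, 0, 0, 0, 0], [0.0021, -0.0015, 0.0002, 0, 0, 0], [0.0022, -0.0014, 0, 0, 0, 0], [0.0023, -0.0012, 0.0002, 0, 0, 0], [0.0024, -0.0012, 0, 0, 0, 0]],
  ],
)

```text
time_s: 49.7
tcp_pos: [0.6033, -0.0381, 0.132]
orientation: [3.141, 0.003, -1.585]
contact_force: [-6.2, 2.1, 3.2]
finger_gap: 0.216
grip_force: 41.1
```

```bash
python3 ft.py 1
```

```text
49.75 deg 25.0 z 0.132 res [4.562 4.046] mean 4.05 Fr -4.46 Fz 3.67
```

Call:
step_arm(
  commands=[
    [[0.0024, -0.001, 0, 0, 0, 0], [0.0025, -0.0008, 0.0002, 0, 0, 0], [0.0025, -0.0008, 0, 0, 0, 0], [0.0025, -0.0006, 0.0002, 0, 0, 0], [0.0026, -0.0005, 0, 0, 0, 0]],
  ],
)

```text
time_s: 50.38
tcp_pos: [0.6072, -0.0493, 0.1319]
orientation: [-3.141, 0.006, -1.585]
contact_force: [-4.7, 4.8, 4.5]
finger_gap: 0.21
grip_force: 41.2
```

```bash
python3 ft.py 1
```

```text
50.42 deg 11.6 z 0.1319 res [5.658 4.955] mean 4.95 Fr -4.2 Fz 4.64
```

The tangential force is rising (4.2 → 4.3 → 5.3 N): the pad is in contact, at an estimated 60 N. One more 15° step.

Call:
step_arm(
  commands=[
    [[0.0026, -0.0003, 0, 0, 0, 0], [0.0026, -0.0002, 0.0001, 0, 0, 0], [0.0026, -0.0001, 0, 0, 0, 0], [0.0027, 0.0001, 0.0001, 0, 0, 0], [0.0026, 0.0002, 0, 0, 0, 0]],
  ],
)

```text
time_s: 51.05
tcp_pos: [0.6083, -0.0611, 0.1319]
orientation: [-3.139, 0.008, -1.584]
contact_force: [-3.2, 6.8, 3.5]
finger_gap: 0.215
grip_force: 41.0
```

```bash
python3 ft.py 4
```

```text
51.25 deg -1.7 z 0.1319 res [6.672 7.639 7.031 6.551 6.427] mean 6.91 Fr -3.41 Fz 3.5
```

The tangential force is 6.9 N, about 3 N above the baseline. Force and angle together put the clamp at roughly 100 N (75–125), so I stop here, relax the hand, open and withdraw upward.

Call:
step_arm(
  commands=[
    [[-0.0015, 0, 0, 0, 0, 0], [-0.0015, 0, 0, 0, 0, 0], [-0.001, 0, 0, 0, 0, 0], [0, 0, 0, 0, 0, 0], [0, 0, 0, 0, 0, 0]],
  ],
)

```text
time_s: 51.88
tcp_pos: [0.6083, -0.0606, 0.1318]
orientation: [-3.14, 0.002, -1.586]
contact_force: [-2.1, 4.8, 5.6]
finger_gap: 0.216
grip_force: 41.2
```

```bash
python3 ft.py 2
```

```text
51.98 deg -1.1 z 0.1318 res [4.729 4.155 5.192] mean 4.67 Fr -1.86 Fz 5.09
```

Call:
step_arm(
  commands=[
    [[0, 0, 0, 0, 0, 0], [0, 0, 0, 0, 0, 0], [0, 0, 0, 0, 0, 0], [0, 0, 0, 0, 0, 0], [0, 0, 0, 0, 0, 0]],
  ],
  gripper=0.65,
)

```text
time_s: 52.6
tcp_pos: [0.6076, -0.0616, 0.131]
orientation: [-3.142, -0.0, -1.587]
contact_force: [-0.3, 0.0, -0.6]
finger_gap: 0.651
grip_force: 0.0
```

```bash
python3 st.py
```

```text
52.6 [ 0.6076 -0.0616  0.131 ] [-3.1415 -0.0002 -1.5865] [-0.2966  0.0367 -0.6142] [-0.031  -0.0112  0.0847] 0.651079240285379
```

Call:
step_arm(
  commands=[
    [[0, 0, -0.01, 0, 0, 0], [0, 0, -0.02, 0, 0, 0], [0, 0, -0.03, 0, 0, 0], [0, 0, -0.04, 0, 0, 0], [0, 0, -0.03, 0, 0, 0]],
  ],
)

```text
time_s: 53.22
tcp_pos: [0.6079, -0.0615, 0.2642]
orientation: [-3.138, -0.001, -1.586]
contact_force: [0.0, -0.3, 0.2]
finger_gap: 0.65
grip_force: 0.0
```

Call:
step_arm(
  commands=[
    [[0, 0.03, 0, 0, 0, 0], [0, 0.04, 0, 0, 0, 0], [0, 0.04, 0, 0, 0, 0], [0, 0.03, 0, 0, 0, 0], [0, 0, 0, 0, 0, 0]],
  ],
)

```text
time_s: 53.85
tcp_pos: [0.4664, -0.0592, 0.2629]
orientation: [-3.139, -0.001, -1.587]
contact_force: [0.3, 0.4, -0.3]
finger_gap: 0.648
grip_force: 0.0
```

```bash
python3 st.py
python3 - <<'E'
from h import *
np.set_printoptions(linewidth=200)
s=cam("side");t=cam("top")
C=np.array([.5578,-.0593]); 
for dz in (0,.005): print("knob top pred",proj(s,[[C[0]+.05,C[1]-.002,.1935+dz]]),proj(t,[[C[0]+.05,C[1]-.002,.1935+dz]]))
g=cv2.cvtColor(s["image"],cv2.COLOR_RGB2GRAY); h=cv2.cvtColor(t["image"],cv2.COLOR_RGB2GRAY)
for v in range(88,116): print(v,g[v,228:262])
print("top")
for v in range(126,160,1): print(v,h[v,350:368])
E
```

```text
53.85 [ 0.4664 -0.0592  0.2629] [-3.1391 -0.0007 -1.5868] [ 0.3396  0.4421 -0.2925] [ 0.0271 -0.0454 -0.0525] 0.6480954875466851
knob top pred [[239.28723573  92.48522342]] [[360.88175438 131.95071731]]
knob top pred [[239.27178421  90.96757291]] [[361.3119719 131.6135794]]
88 [145 144 145 144 144 144 143 143 143 143 143 142 143 143 143 143 143 144 143 142 143 143 142 140 133 124 118 117 117 117 117 117 117 117]
89 [144 145 145 145 144 143 143 144 143 143 142 142 143 143 144 143 144 143 143 143 143 142 143 140 133 124 119 117 118 117 117 117 117 117]
90 [144 145 145 144 144 144 143 144 143 141 140 140 140 142 143 144 143 143 144 143 143 143 142 140 133 124 118 118 116 116 117 116 116 117]
91 [144 144 145 144 144 144 143 142 137 130 126 125 127 135 141 143 144 144 144 143 143 142 143 140 134 124 119 118 117 117 116 117 116 116]
92 [145 144 145 144 144 144 142 137 123 106  97  95  99 115 133 141 142 143 142 143 143 143 143 141 133 124 119 116 117 116 117 116 117 117]
93 [144 145 145 145 144 144 138 123  97  76  75  72  71  92 124 138 143 143 143 143 142 141 140 137 131 123 118 117 117 
[... 4842 characters left out ...]
51 [ 54  48  50  53  55  60  62  60  56  53  55  63  80 100 112 116 118 118]
152 [ 50  44  48  52  61  74  81  74  61  54  54  61  79 100 112 117 119 119]
153 [ 48  43  46  53  66  84  93  85  70  57  54  61  79 101 113 118 118 119]
154 [ 50  42  47  53  63  78  87  81  68  56  54  62  81 102 114 117 119 119]
155 [ 53  43  46  51  56  63  68  66  58  53  55  66  86 106 115 117 118 119]
156 [ 53  43  46  50  53  54  55  54  52  51  54  70  93 110 117 118 118 118]
157 [ 52  44  45  50  51  51  51  50  50  50  55  73  97 113 118 118 117 117]
158 [ 54  44  45  48  49  48  49  49  49  50  60  81 103 115 118 117 117 117]
159 [ 58  50  50  52  51  51  52  52  53  56  70  92 108 116 118 118 117 117]
```

The arm is clear. The knob top shows at (239,93) in the side view against a predicted (239.3,92.5), so the crank is upright and seated. I hand it in.

```bash
python3 -c "
from bench import *
print(finish_job())"
```

```text
the job is handed in; nothing more can be done
None
```

I handed the job in at about 54 s: the crank sits on the screw, wound about 3¼ turns clockwise by its knob, and the arm is clear. By feel the phone is clamped at roughly 100 N (estimate 75–125 N).

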